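Gauge arbor sleeves on stepped pins and sort them

ROBOT

A 6-joint arm with a two-finger parallel gripper is mounted at the origin on the work surface. World frame = base frame: x ahead of the robot, y to its left, z up, the work surface at z = 0. Lengths are in m, angles in rad, forces in N, time in s.
With the tool pointing down it reaches from about 0.3 to 0.75 m from the base axis. Payload 8.5 kg.
Tool frame: the origin (TCP) lies at the very end of the fingers, on their centre line; the grasp point (between the pads) lies 19 mm behind it (robot.hold_point_z is the distance from the TCP to the grasp point, in m); z points along the fingers, y is the line along which they close (so a half turn about z gives the same grasp; the last joint's range is limited). The gripper opens to 88 mm and grips with 3 to 60 N. Pads are 18 mm wide; open, the fingers measure 123 mm over their backs; the gripper's body (75 mm by 187 mm) begins 45 mm behind the grasp point.
Start: joints at [-1.52, 0.381, 1.297, -0, 1.464, -0.215], TCP at [0.144, -0.531, 0.239] pointing down, gripper open.
Joint ranges: [-3.11, 3.11], [-0.89, 2.33], [0.22, 2.48], [-1.42, 4.56], [0.17, 2.85], [-2.88, 2.88]. Speed limits (rad/s): [2.39, 2.39, 3.14, 3.14, 3.14, 3.14].

INTERFACE

Orientations are given as a unit quaternion [x, y, z, w].
In Python, from bench import robot, imaging, order, finder gives the robot as it stands.
- The arm moves only by the tool step_arm, never from a script. Its argument "rows" is a list of rows, each a list of 3 entries, a list of its own where there are three numbers: the shift along the tool's x, y, z normalised to -1 to 1, where 1 is 25 mm, then the turn, a rotation vector about the tool's x, y, z normalised to -1 to 1, where 1 is 5 degrees, then the finger opening in mm, from 0 to 88.1. A call has 1 to 20 rows; each row shifts and turns the commanded pose from where the row before left it, along the tool's axes as they then stand; what a row does not reach is not made up. A row lasts 1/12 s, in which the tool goes at most 41.7 mm and 7.16 degrees, less where a joint would pass 70% of its speed; a pose out of reach is approached as far as the arm can. A call with a number of a shift or a turn outside -1 to 1 is refused whole. A call with a gripper value outside its range is refused whole. The fingers move at their own pace and stop on an object; the grip force is fixed at half the most. Time passes only in rows, so rows that do not move let the fingers close. It gives the time, the measured TCP pose, the force, the opening and the grip force at its end, in the units of the state.
- robot.get_state(): the state, without advancing time (a new reading comes with each control period).
- imaging.snapshot(name): name is "side" or "top" or "wrist"; returns a dict with "color" (384x512x3 uint8, blue, green, red), "intrinsics" (3x3 intrinsics, pixels), "dist" ([k1, k2, p1, p2, k3] as OpenCV has them; the pictures are not rectified), "origin" and "rotation" of the camera in the world. Camera axes: x right, y up, looking along -z (the intrinsics and any distortion apply to the point x, -y, -z); pixel columns grow to the right and rows downward; lengths in m; the calibration is good to about 2 mm. A picture is of the moment at which its call begins. There is no depth.
- order.job_done(): hands the job in; it is judged then, once.
Trained networks look in a picture, given as the dict that the camera call returned (one of the last four; its "shot" number tells which), for a name from the list of things; names that differ only in an ending like _2 or _b are one class to them, and where a whole thing is asked for, a point or a joint stands for the part that bears it (a point fixed in the world has none). Each returns a list of dicts, best first, with "score" (0 to 1); they miss things now and then, are a little off and sometimes report something else, mostly with a low value. They report only what shows in the picture. A call takes as long as a camera call. They do not tell look-alikes from the thing itself.
- finder.find_in(label, picture): "bbox" ([left, top, width, height] in pixels, round what is visible of it).
The state is a dict: "time": time; "joint_pos": joint angles; "dq": joint speeds; "effort": joint torques, N m; "ee_pos": TCP position; "ee_rot": TCP orientation; "ft_force": force on the tool from outside, world axes, zero at the start; "ft_torque": the same for the moment, N m; "finger_gap": finger opening in m; "grasp_force": force on a finger pad.
Only numpy, scipy, OpenCV 4.12 (cv2) and the standard library are available. Lean on these libraries where they do the work, as an engineer would, in place of code of your own. Each camera call takes 0.05 s, during which the arm holds its last target. There are 200 camera calls.

TASK

Swing the lift lever on the gauge head back to raise its pins, then slide every aluminium sleeve onto a pin of its own and let go, so that all stand on the gauge together. Then, with the pins still up, stand the sleeves that went right down to the deck in the teak tray and those that stopped on the step on the round cork pad. When the gauge is empty, swing the lever forward again to sink the pins; leave the other things on the bench alone.

Things in the scene. Friction and masses are not known exactly. Their poses are not given: they have to be found in the camera images.
- gauge_head: Grey box-shaped gauge head with a steel deck, 350 mm long (its y, from -200 to +150 mm) and 100 mm deep (x), deck 70 mm above the bench, fixed. Origin on the bench below the middle of the row of pins; z up, x away from the robot.
- lift_lever (a joint): Pivot lever at the -y end of the gauge head (pivot 60 mm above the bench, at x -20, y -182 mm of the head; arm 120 mm, 12 mm thick). 0 = leaning 0.5 rad towards -x of the head, pins sunk into the deck; 1.0 = leaning 0.5 rad towards +x, pins fully raised. The pins rise and sink in step with it (55 mm per rad); it is stiff and stays where it is left; about 8 N at the ball move it.
- lever_tip (a point): Centre of the 26 mm black ball on the end of the lift lever.
- pin_1 (a point): Centre of the tip of gauge pin 1 of 4 (numbered from +y of the head, 75 mm apart in a row along its y). The steel pins are stepped: raised, they stand 55 mm out of the deck, 28 mm thick for the lower 22 mm, then a cone to 20 mm, with a tapered tip (10 mm). Sunk, the tip is level with the deck.
- pin_2 (a point): Centre of the tip of gauge pin 2 of 4 (numbered from +y of the head, 75 mm apart in a row along its y). The steel pins are stepped: raised, they stand 55 mm out of the deck, 28 mm thick for the lower 22 mm, then a cone to 20 mm, with a tapered tip (10 mm). Sunk, the tip is level with the deck.
- pin_3 (a point): Centre of the tip of gauge pin 3 of 4 (numbered from +y of the head, 75 mm apart in a row along its y). The steel pins are stepped: raised, they stand 55 mm out of the deck, 28 mm thick for the lower 22 mm, then a cone to 20 mm, with a tapered tip (10 mm). Sunk, the tip is level with the deck.
- pin_4 (a point): Centre of the tip of gauge pin 4 of 4 (numbered from +y of the head, 75 mm apart in a row along its y). The steel pins are stepped: raised, they stand 55 mm out of the deck, 28 mm thick for the lower 22 mm, then a cone to 20 mm, with a tapered tip (10 mm). Sunk, the tip is level with the deck.
- sleeve_1: Aluminium arbor sleeve, a plain tube 60 mm long, 50 mm outside diameter, 0.18 kg, standing on end. All sleeves are alike outside; the bore is 32 mm (slides down the whole pin to the deck) or 24 mm (stops on the step, about 24 mm above the deck). Three to four of the six are there. Origin: centre of its underside, z along the bore.
- sleeve_2: Aluminium arbor sleeve, a plain tube 60 mm long, 50 mm outside diameter, 0.18 kg, standing on end. All sleeves are alike outside; the bore is 32 mm (slides down the whole pin to the deck) or 24 mm (stops on the step, about 24 mm above the deck). Three to four of the six are there. Origin: centre of its underside, z along the bore.
- sleeve_3: Aluminium arbor sleeve, a plain tube 60 mm long, 50 mm outside diameter, 0.18 kg, standing on end. All sleeves are alike outside; the bore is 32 mm (slides down the whole pin to the deck) or 24 mm (stops on the step, about 24 mm above the deck). Three to four of the six are there. Origin: centre of its underside, z along the bore.
- sleeve_4: Aluminium arbor sleeve, a plain tube 60 mm long, 50 mm outside diameter, 0.18 kg, standing on end. All sleeves are alike outside; the bore is 32 mm (slides down the whole pin to the deck) or 24 mm (stops on the step, about 24 mm above the deck). Three to four of the six are there. Origin: centre of its underside, z along the bore.
- sleeve_5: Aluminium arbor sleeve, a plain tube 60 mm long, 50 mm outside diameter, 0.18 kg, standing on end. All sleeves are alike outside; the bore is 32 mm (slides down the whole pin to the deck) or 24 mm (stops on the step, about 24 mm above the deck). Three to four of the six are there. Origin: centre of its underside, z along the bore.
- sleeve_6: Aluminium arbor sleeve, a plain tube 60 mm long, 50 mm outside diameter, 0.18 kg, standing on end. All sleeves are alike outside; the bore is 32 mm (slides down the whole pin to the deck) or 24 mm (stops on the step, about 24 mm above the deck). Three to four of the six are there. Origin: centre of its underside, z along the bore.
- teak_tray: Rectangular dark teak tray, 215 x 100 mm (x, y) outside, walls 6 mm thick, rim 18 mm high, floor 5-6 mm above the bench, fixed. Origin under its centre. For sleeves that fit.
- cork_pad: Round cork pad, 176 mm across, with a raised ring 8 mm wide at the edge, rim 14 mm and floor 6 mm above the bench, fixed. Origin under its centre. For sleeves that do not fit.
- burnisher: Bone-handled burnisher, 170 mm long, lying on the bench; leave alone. Origin under its middle, x along it.
- wheel_dresser: Brass wheel dresser, about 150 mm long, 38 mm high; leave alone.
- slurry_cup: Blue plastic slurry cup, 80 mm wide, 85 mm high; leave alone.
- stone_slabs: Two stone slabs in a pile, 100 x 70 mm, 20 mm high; leave alone.
- polish_jar: Amber jar, 64 mm wide, 85 mm high; leave alone.
Mind the look-alikes: they are no part of the job. Leave any yellow look-alike of the sleeve_6 alone.

How it is judged:
By the outcome, as a careful person would: the job done as asked, in the order asked, and still so for the second after the job is handed in, with the robot touching nothing.
Of sleeve_1, sleeve_2, sleeve_3, sleeve_4, sleeve_5, sleeve_6 only 3 to 4 are there at a start; the rules pass over those that are not, and their reading is None.
At some moment in a run one of sleeve_1, sleeve_2, sleeve_3, sleeve_4, sleeve_5, sleeve_6 may be knocked a few centimetres aside while the robot is not near it.
It also fails if it takes over 210 s, if anything falls off the work surface, if the arm or the gripper's body presses on something with over 40 N, if the wrist force passes 120 N, or if a joint passes its speed limit or range.

## Working session

There is one attempt and no reset: what is moved stays moved. The work goes in short steps, Python scripts to look and compute and a tool call to move; the robot and the scene stay as the last step left them, time stands still between calls to the robot, and variables do not carry over. Pictures are saved under pics/ and viewed, at most 14 in all, crops included, and the job is handed in when it is done.

Besides the shell and the picture viewer there is one more tool, called as a command line: name --argument value ..., lists and objects as JSON in quotes. step_arm: Moves the arm, as the interface text tells. Its arguments: {"type":"object","properties":{"rows":{"type":"array","items":{"type":"array"}}},"required":["rows"]}

```bash
ls; mkdir -p pics
cat > h.py <<'E'
import numpy as np, cv2
from bench import robot, imaging, order, finder
def shot(n,save=None):
    p=imaging.snapshot(n)
    if save: cv2.imwrite('pics/'+save,p['color'])
    return p
def ray(p,u,v):
    K=np.array(p['intrinsics']);d=np.array(p['dist'])
    x,y=cv2.undistortPoints(np.array([[[u,v]]],float),K,d)[0,0]
    r=np.array(p['rotation'])@np.array([x,-y,-1.]);return np.array(p['origin']),r
def onz(p,u,v,z):
    o,r=ray(p,u,v);return (o+r*(z-o[2])/r[2])
def proj(p,X):
    R=np.array(p['rotation']);c=R.T@(np.array(X,float)-np.array(p['origin']))
    q=np.array([[c[0],-c[1],-c[2]]])
    return cv2.projectPoints(q,np.zeros(3),np.zeros(3),np.array(p['intrinsics']),np.array(p['dist']))[0][0,0]
E
python3 - <<'E'
from h import *
for n in ['top','side']:
    p=shot(n,n+'0.png'); print(n,p['origin'],np.round(p['rotation'],3).tolist(),p['intrinsics'])
    for l in ['gauge_head','lever_tip','sleeve_1','teak_tray','cork_pad','pin_1','burnisher','wheel_dresser','slurry_cup','stone_slabs','polish_jar']:
        for r in finder.find_in(l,p)[:7]:
            b=r['bbox'];u,v=b[0]+b[2]/2,b[1]+b[3]/2
            print(l,round(r['score'],2),np.round(b).tolist(),np.round(onz(p,u,v,0.03),3).tolist())
print(robot.get_state())
E
```

```text
pics
top [0.47226436 0.00743405 1.10531179] [0.014, -0.039, -0.698, 0.715] [[388.42990419   0.         260.1938494 ]
 [  0.         388.42990419 191.59970024]
 [  0.           0.           1.        ]]Traceback (most recent call last):
  File "<stdin>", line 7, in <module>
  File "h.py", line 12, in onz
    o,r=ray(p,u,v);return (o+r*(z-o[2])/r[2])
        ~~~^^^^^^^
  File "h.py", line 10, in ray
    r=np.array(p['rotation'])@np.array([x,-y,-1.]);return np.array(p['origin']),r
      ~~~~~~~~~~~~~~~~~~~~~~~^~~~~~~~~~~~~~~~~~~~~
ValueError: matmul: Input operand 1 has a mismatch in its core dimension 0, with gufunc signature (n?,k),(k,m?)->(n?,m?) (size 3 is different from 4)
```

Rotation is a quaternion.

```bash
sed -i "s/np.array(p\['rotation'\])/Rot(p)/; 1a from scipy.spatial.transform import Rotation as Rn\ndef Rot(p): return Rn.from_quat(p['rotation']).as_matrix()" h.py
python3 - <<'E'
from h import *
for n in ['top','side']:
    p=shot(n,n+'0.png'); print(n,p['origin'],np.round(Rot(p),3).tolist(),p['dist'])
    for l in ['gauge_head','lever_tip','sleeve_1','teak_tray','cork_pad','pin_1','burnisher','wheel_dresser','slurry_cup','stone_slabs','polish_jar']:
        for r in finder.find_in(l,p)[:7]:
            b=r['bbox'];u,v=b[0]+b[2]/2,b[1]+b[3]/2
            if r['score']>.2:print(l,round(r['score'],2),np.round(b).tolist(),np.round(onz(p,u,v,0.03),3).tolist())
print(robot.get_state())
a=cv2.imread('pics/top0.png');cv2.imwrite('pics/top0b.png',cv2.resize(a,(800,600),interpolation=3))
E
```

```text
top [0.47226436 0.00743405 1.10531179] [[0.024, 0.997, -0.074], [-0.999, 0.026, 0.034], [0.036, 0.074, 0.997]] [-0.07732592  0.          0.          0.          0.        ]
gauge_head 0.94 [193.0, 155.0, 136.0, 41.0] [0.597, -0.032, 0.03]
lever_tip 0.72 [317.0, 180.0, 16.0, 17.0] [0.566, -0.211, 0.03]
sleeve_1 0.71 [277.0, 231.0, 23.0, 20.0] [0.419, -0.111, 0.03]
sleeve_1 0.64 [184.0, 226.0, 23.0, 18.0] [0.43, 0.145, 0.03]
sleeve_1 0.52 [276.0, 264.0, 27.0, 23.0] [0.325, -0.114, 0.03]
sleeve_1 0.51 [236.0, 228.0, 22.0, 20.0] [0.425, 0.005, 0.03]
sleeve_1 0.23 [238.0, 169.0, 31.0, 7.0] [0.606, -0.009, 0.03]
teak_tray 0.81 [115.0, 160.0, 43.0, 80.0] [0.519, 0.313, 0.03]
cork_pad 0.69 [328.0, 204.0, 67.0, 61.0] [0.441, -0.316, 0.03]
pin_1 0.45 [185.0, 224.0, 23.0, 17.0] [0.435, 0.144, 0.03]
burnisher 0.54 [164.0, 209.0, 10.0, 46.0] [0.435, 0.22, 0.03]
burnisher 0.51 [331.0, 201.0, 61.0, 65.0] [0.442, -0.315, 0.03]
wheel_dresser 0.92 [146.0, 103.0, 11.0, 49.0] [0.725, 0.28, 0.03]
slurry_cup 0.64 [350.0, 140.0, 40.0, 29.0] [0.666, -0.338, 0.03]
stone_slabs 0.59 [220.0, 104.0, 36.0, 42.0] 
[... 1219 characters left out ...]
 'joint_pos': array([-1.52029939e+00,  3.80603678e-01,  1.29736125e+00,  3.59461216e-05,
        1.46362693e+00, -2.15338234e-01]), 'dq': array([ 4.24639877e-04, -6.74428674e-06, -9.04215728e-04, -8.78480858e-04,
       -1.36823270e-04,  1.30378424e-03]), 'effort': array([-1.25600396e-03, -4.37801600e+01, -2.24732673e+01,  7.13186804e-02,
        3.13865987e-02,  6.17359092e-06]), 'ee_pos': array([ 0.14447926, -0.53067664,  0.23875951]), 'ee_rot': array([9.91179710e-01, 1.32524646e-01, 1.77767334e-05, 1.86523669e-06]), 'ft_force': array([-0.43188268,  0.61601456, -0.43856049]), 'ft_torque': array([ 0.02907026, -0.00811099, -0.04246053]), 'grasp_force': 0.0, 'finger_gap': 0.08802416059546325}
```

View pics/top0b.png

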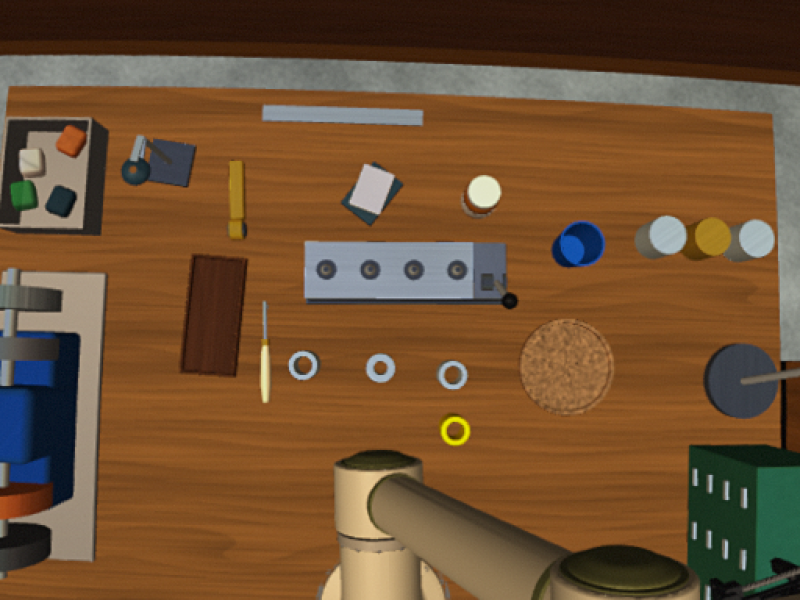

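View pics/side0.png

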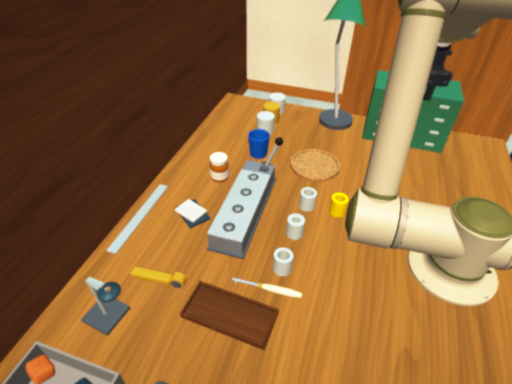

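Three sleeves show (scaled top view at 303,365; 380,368; 453,375), with the yellow look-alike at 455,431. The four pin holes run along row 269 and the lever ball is at 510,300. Next I'll refine these positions.

```bash
cat > m.py <<'E'
from h import *
import sys
def ringfit(p,u,v,z,r,w=0.012,bright=True,rng=0.012):
    """find world xy of a bright annulus (r-w..r) at height z maximising contrast"""
    g=cv2.cvtColor(p['color'],6).astype(np.float32)
    c=onz(p,u,v,z)
    th=np.linspace(0,2*np.pi,36,endpoint=False);best=None
    def mean(x,y,rad):
        P=np.array([[x+rad*np.cos(t),y+rad*np.sin(t),z] for t in th])
        C=(P-np.array(p['origin']))@Rot(p); q=C*[1,-1,-1]
        uv=cv2.projectPoints(q,np.zeros(3),np.zeros(3),np.array(p['intrinsics']),np.array(p['dist']))[0].reshape(1,-1,2).astype(np.float32)
        return cv2.remap(g,uv[...,0],uv[...,1],1).mean()
    s=1 if bright else -1
    for step,R in((.003,rng),(.0005,.003)):
        for dx in np.arange(-R,R+1e-9,step):
            for dy in np.arange(-R,R+1e-9,step):
                x,y=c[0]+dx,c[1]+dy
                f=s*(mean(x,y,r-w/2)-.5*mean(x,y,r+.004)-.5*mean(x,y,max(r-w-.004,0)))
                if best is None or f>best[0]:best=(f,x,y)
        c=np.array([best[1],best[2],z])
    return best
E
python3 - <<'E'
from m import *
p=shot('top');s=shot('side')
k=.64
for u,v in((303,365),(380,368),(453,375)):
    for w in(.009,.013): print('sleeve',w,np.round(ringfit(p,u*k,v*k,.06,.025,w),4))
pins=[]
for u in(326,370,413,457):
    b=ringfit(p,u*k,269*k,.07,.014,.014,False);pins.append(b[1:]);print('pin',np.round(b,4))
pins=np.array(pins);o=pins.mean(0);d=pins[0]-pins[3];yaw=np.arctan2(-d[0],d[1]);print('head',o,yaw,np.linalg.norm(d))
R=np.array([[np.cos(yaw),-np.sin(yaw)],[np.sin(yaw),np.cos(yaw)]])
for X in((-.0775,-.182,.165),(.0375,-.182,.165),(-.02,-.182,.06)):
    P=np.r_[o+R@X[:2],X[2]];print(X,P.round(4),proj(p,P),proj(s,P))
for q in(p,s):
    for r in finder.find_in('lever_tip',q)[:3]:print(r)
for l,z in(('teak_tray',.01),('cork_pad',.01)):
    r=finder.find_in(l,p)[0];b=r['bbox'];print(l,onz(p,b[0]+b[2]/2,b[1]+b[3]/2,z).round(3))
# tray corners
print([onz(p,u*k,v*k,.018).round(3).tolist() for u,v in((191,254),(247,259),(236,377),(181,372))])
print('cork',[onz(p,u*k,v*k,.014).round(3).tolist() for u,v in((519,366),(614,366),(566,319),(566,414))])
E
```

```text
sleeve 0.009 [113.9455   0.4337   0.1481]
sleeve 0.013 [104.8576   0.4337   0.1481]
sleeve 0.009 [7.64586e+01 4.32300e-01 1.54000e-02]
sleeve 0.013 [1.000898e+02 4.313000e-01 1.490000e-02]
sleeve 0.009 [101.87     0.4225  -0.1103]
sleeve 0.013 [95.8189  0.423  -0.1103]
pin [41.8799  0.5931  0.1152]
pin [4.48118e+01 5.95100e-01 4.05000e-02]
pin [ 4.41357e+01  5.97200e-01 -3.43000e-02]
pin [45.2138  0.5993 -0.1098]
head [0.59618532 0.00290508] 0.02784258043063236 0.2250746105286648
(-0.0775, -0.182, 0.165) [ 0.5238 -0.1812  0.165 ] [323.96288121 200.89323798] [284.84981109 144.55340156]
(0.0375, -0.182, 0.165) [ 0.6387 -0.178   0.165 ] [323.16114985 154.32856668] [249.16990887 138.20788836]
(-0.02, -0.182, 0.06) [ 0.5813 -0.1796  0.06  ] [315.94328755 181.72159617] [265.7674166  167.94122728]
{'bbox': [315.9, 178.3, 17.6, 19.7], 'score': 0.61}
{'bbox': [266.0, 139.2, 17.9, 26.4], 'score': 0.58}
{'bbox': [175.2, 201.3, 36.8, 23.0], 'score': 0.48}
teak_tray [0.517 0.315 0.01 ]
cork_pad [ 0.441 -0.32   0.01 ]
[[0.625, 0.361, 0.018], [0.619, 0.259, 0.018], [0.407, 0.27, 0.018], [0.413, 0.369, 0.018]]
cork [[0.438, -0.236, 0.014], [0.441, -0.413, 0.014], [0.525, -0.322, 0.014], [0.353, -0.324, 0.014]]
```

```bash
cat > plan.py <<'E'
from h import *
HEAD=np.array([0.5962,0.0029]);YAW=0.0278
def psi_of(st):
    R=Rn.from_quat(st['ee_rot']).as_matrix();return np.arctan2(R[1,0],R[0,0]),R
def plan(*targets,psi=None):
    """targets: world TCP points; turn first (about tool z), then straight moves, units per move total"""
    st=robot.get_state();ps,R=psi_of(st);p=np.array(st['ee_pos'])
    print('t',round(st['time'],1),'p',p.round(4),'psi',round(ps,4),'tilt',R[:,2].round(4),'gap',round(st['finger_gap'],4),'gf',round(st['grasp_force'],1),'F',np.round(st['ft_force'],1))
    if psi is not None:
        d=(psi-ps+np.pi)%(2*np.pi)-np.pi;print('turn total units z',round(-np.degrees(d)/5,3));a=-d
        R=R@Rn.from_rotvec([0,0,a]).as_matrix()
    for t in targets:
        t=np.array(t,float);u=R.T@(t-p)/.025;n=int(np.ceil(np.abs(u).max()));print('to',t.round(4),'units',u.round(2),'rows',n,'each',(u/max(n,1)).round(3));p=t
E
python3 - <<'E'
from plan import *
res=[]
for n,c in(('top',(326,192)),('side',(279,141))):
    p=shot(n);g=cv2.cvtColor(p['color'],6).astype(float)
    v,u=np.mgrid[0:384,0:512];w=np.clip(45-g,0,45)*(np.hypot(u-c[0],v-c[1])<7)
    cc=((w*u).sum()/w.sum(),(w*v).sum()/w.sum());o,r=ray(p,*cc);res.append((o,r/np.linalg.norm(r)));print(n,cc)
(o1,r1),(o2,r2)=res
t=np.linalg.lstsq(np.c_[r1,-r2],o2-o1,rcond=None)[0];print(o1+r1*t[0],o2+r2*t[1])
plan((.541,-.183,.239),psi=.028)
E
```

```text
top (np.float64(325.68161434977577), np.float64(192.25156950672647))
side (np.float64(278.6946107784431), np.float64(141.8622754491018))
[ 0.54483433 -0.18455919  0.16806644] [ 0.54455156 -0.18461989  0.16805698]
t 1.7 p [ 0.1445 -0.5307  0.2388] psi 0.2658 tilt [ 0.e+00 -1.e-04 -1.e+00] gap 0.0881 gf 0.0 F [-0.   0.3 -0.6]
turn total units z 2.725
to [ 0.541 -0.183  0.239] units [ 1.624e+01 -1.346e+01 -1.000e-02] rows 17 each [ 0.956 -0.792 -0.001]
```

step_arm --rows '[[[0,0,0],[0,0,0.908],88],[[0,0,0],[0,0,0.908],88],[[0,0,0],[0,0,0.908],88],[[0.964,-0.788,0],[0,0,0],70],[[0.964,-0.788,0],[0,0,0],70],[[0.964,-0.788,0],[0,0,0],70],[[0.964,-0.788,0],[0,0,0],70],[[0.964,-0.788,0],[0,0,0],70],[[0.964,-0.788,0],[0,0,0],70],[[0.964,-0.788,0],[0,0,0],70],[[0.964,-0.788,0],[0,0,0],70],[[0.964,-0.788,0],[0,0,0],70],[[0.964,-0.788,0],[0,0,0],70],[[0.964,-0.788,0],[0,0,0],70],[[0.964,-0.788,0],[0,0,0],70],[[0.964,-0.788,0],[0,0,0],70],[[0.964,-0.788,0],[0,0,0],70],[[0.964,-0.788,0],[0,0,0],70]]'

```text
time: 3.2
ee_pos: [0.4986, -0.2239, 0.2388]
ee_rot: [1.0, 0.014, 0.0, 0.0]
ft_force: [-0.6, 0.3, 0.7]
finger_gap: 0.0698
grasp_force: 0.0
```

step_arm --rows '[[[0.964,-0.788,0],[0,0,0],70],[[0.964,-0.788,0],[0,0,0],70],[[0,0,0],[0,0,0],70],[[0,0,0],[0,0,0],70]]'

```text
time: 3.53
ee_pos: [0.5452, -0.1834, 0.2384]
ee_rot: [1.0, 0.015, -0.0, -0.0]
ft_force: [0.3, -0.1, 0.1]
finger_gap: 0.07
grasp_force: 0.0
```

Run:
```python
from plan import *
plan((.5447,-.1846,.155),psi=.028)
p=shot('wrist','w0.png');print(p['origin'],Rot(p).round(3).tolist(),p['intrinsics'][0])
print(finder.find_in('lever_tip',p)[:3],proj(p,(.5447,-.1846,.172)))
```

```text
t 3.5 p [ 0.5452 -0.1834  0.2384] psi 0.0305 tilt [-4.e-04  1.e-04 -1.e+00] gap 0.07 gf 0.0 F [ 0.3 -0.1  0.1]
turn total units z 0.029
to [ 0.5447 -0.1846  0.155 ] units [-0.02  0.05  3.34] rows 4 each [-0.005  0.012  0.834]
[ 0.62172735 -0.1799375   0.38489684] [[0.03, 0.955, 0.295], [-1.0, 0.028, 0.008], [-0.0, -0.295, 0.955]] [341.39724288   0.         258.27786822]
[{'bbox': [239.5, 117.1, 38.6, 109.2], 'score': 0.68}, {'bbox': [180.4, 228.1, 38.9, 64.0], 'score': 0.47}] [261.9851324  204.55218535]
```

View pics/w0.png

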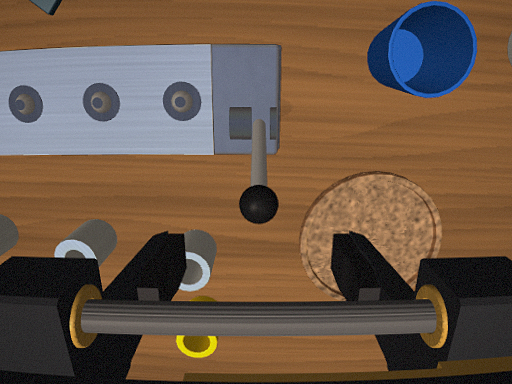

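The ball is centred between the open fingers at pixel (258,204), where I predicted it. I'll descend, grip it and swing it through the arc.

step_arm --rows '[[[-0.005,0,0.834],[0,0,0],70],[[-0.005,0,0.834],[0,0,0],70],[[-0.005,0,0.834],[0,0,0],70],[[-0.005,0,0.834],[0,0,0],70],[[0,0,0],[0,0,0],0],[[0,0,0],[0,0,0],0],[[0,0,0],[0,0,0],0],[[0,0,0],[0,0,0],0],[[0,0,0],[0,0,0],0],[[0,0,0],[0,0,0],0],[[0,0,0],[0,0,0],0],[[0,0,0],[0,0,0],0]]'

```text
time: 4.63
ee_pos: [0.5442, -0.1836, 0.1558]
ee_rot: [1.0, 0.014, 0.0, -0.001]
ft_force: [-0.6, 4.1, 3.7]
finger_gap: 0.0236
grasp_force: 30.0
```

step_arm --rows '[[[0.376,0,-0.104],[0,0,0],0],[[0.38,0,-0.072],[0,0,0],0],[[0.388,0,-0.04],[0,0,0],0],[[0.388,0,-0.012],[0,0,0],0],[[0.388,0,0.02],[0,0,0],0],[[0.384,0,0.056],[0,0,0],0],[[0.38,0,0.084],[0,0,0],0],[[0.372,0,0.112],[0,0,0],0],[[0.36,0,0.144],[0,0,0],0],[[0.348,0,0.172],[0,0,0],0],[[0.06,0,0.03],[0,0,0],0],[[0,0,0],[0,0,0],0],[[0,0,0],[0,0,0],0]]'

```text
time: 5.72
ee_pos: [0.6411, -0.1812, 0.1474]
ee_rot: [1.0, 0.014, 0.002, 0.0]
ft_force: [3.1, 3.2, 6.4]
finger_gap: 0.0232
grasp_force: 28.8
```

step_arm --rows '[[[0.15,0,0.08],[0,0,0],0],[[0.1,0,0.05],[0,0,0],0],[[0,0,0],[0,0,0],0],[[0,0,0],[0,0,0],0]]'

```text
time: 6.05
ee_pos: [0.6461, -0.1811, 0.1446]
ee_rot: [1.0, 0.014, 0.001, 0.0]
ft_force: [-4.6, 3.7, 12.8]
finger_gap: 0.0232
grasp_force: 28.4
```

Run:
```python
from plan import *
plan()
p=shot('wrist','w1.png')
for ph in (.44,.47,.5,.53): print(ph,proj(p,(.5813+.12*np.sin(ph),-.181,.06+.12*np.cos(ph))))
for i in range(4):
    y=.1125-.075*i;c=HEAD+np.array([-np.sin(YAW)*y,np.cos(YAW)*y]);print(i+1,c.round(4),proj(p,(*c,.125)))
```

```text
t 6.0 p [ 0.6461 -0.1811  0.1446] psi 0.0286 tilt [ 1.7e-03 -5.0e-04 -1.0e+00] gap 0.0232 gf 28.4 F [-4.6  3.7 12.8]
0.44 [260.17425089 305.70309492]
0.47 [260.37820602 297.08762209]
0.5 [260.57598808 288.47092509]
0.53 [260.76698069 279.88275699]
1 [0.5931 0.1154] [-151.02803351  280.65822394]
2 [0.5952 0.0404] [-82.52001373 291.22603987]
3 [ 0.5972 -0.0346] [ 16.4155959  298.71517241]
4 [ 0.5993 -0.1096] [135.45535514 303.13113054]
```

View pics/w1.png

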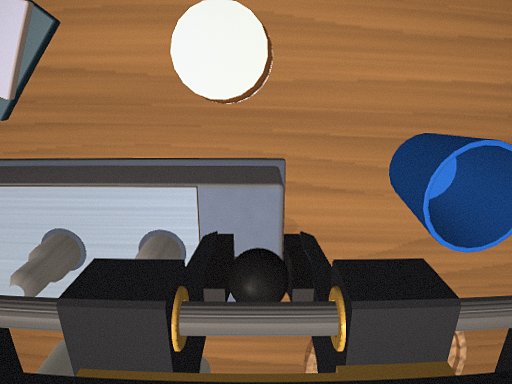

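The ball is at the stop: the force along x has reversed and the pins stand raised on the left of the picture. I'll let go, lift and turn the gripper for the sleeves.

step_arm --rows '[[[0,0,0],[0,0,0],60],[[0,0,0],[0,0,0],60],[[0,0,0],[0,0,0],60],[[0,0,0],[0,0,0],60],[[0,0,-1],[0,0,0],60],[[0,0,-1],[0,0,0],60],[[0,0,-1],[0,0,0],60],[[0,0,-1],[0,0,0],60],[[-1,0,0],[0,0,0],80],[[-1,0,0],[0,0,0],80]]'

```text
time: 6.93
ee_pos: [0.5962, -0.1832, 0.2432]
ee_rot: [1.0, 0.014, 0.001, 0.001]
ft_force: [-0.0, 0.4, 0.2]
finger_gap: 0.0711
grasp_force: 0.0
```

step_arm --rows '[[[0,0,0],[0,0,-1],80],[[0,0,0],[0,0,-1],80],[[0,0,0],[0,0,-1],80],[[0,0,0],[0,0,-1],80],[[0,0,0],[0,0,-1],80],[[0,0,0],[0,0,-1],80],[[0,0,0],[0,0,-1],80],[[0,0,0],[0,0,-1],80],[[0,0,0],[0,0,-1],80],[[0,0,0],[0,0,-1],80],[[0,0,0],[0,0,-1],80],[[0,0,0],[0,0,-1],80],[[0,0,0],[0,0,-1],80],[[0,0,0],[0,0,-1],80],[[0,0,0],[0,0,-1],80],[[0,0,0],[0,0,-1],80],[[0,0,0],[0,0,-1],80],[[0,0,0],[0,0,-1],80]]'

```text
time: 8.43
ee_pos: [0.5959, -0.1831, 0.2421]
ee_rot: [0.696, 0.718, -0.0, -0.0]
ft_force: [-0.3, 0.9, 0.1]
finger_gap: 0.0802
grasp_force: 0.0
```

Run:
```python
from plan import *
plan((.4337,.1481,.2),psi=1.599)
```

```text
t 8.4 p [ 0.5959 -0.1831  0.2421] psi 1.603 tilt [-5.e-04  1.e-04 -1.e+00] gap 0.0802 gf 0.0 F [-0.3  0.9  0.1]
turn total units z 0.046
to [0.4337 0.1481 0.2   ] units [13.42 -6.11  1.69] rows 14 each [ 0.959 -0.437  0.12 ]
```

step_arm --rows '[[[0.959,-0.437,0.12],[0,0,0.046],80],[[0.959,-0.437,0.12],[0,0,0],80],[[0.959,-0.437,0.12],[0,0,0],80],[[0.959,-0.437,0.12],[0,0,0],80],[[0.959,-0.437,0.12],[0,0,0],80],[[0.959,-0.437,0.12],[0,0,0],80],[[0.959,-0.437,0.12],[0,0,0],80],[[0.959,-0.437,0.12],[0,0,0],80],[[0.959,-0.437,0.12],[0,0,0],80],[[0.959,-0.437,0.12],[0,0,0],80],[[0.959,-0.437,0.12],[0,0,0],80],[[0.959,-0.437,0.12],[0,0,0],80],[[0.959,-0.437,0.12],[0,0,0],80],[[0.959,-0.437,0.12],[0,0,0],80],[[0,0,0],[0,0,0],80],[[0,0,0],[0,0,0],80]]'

```text
time: 9.77
ee_pos: [0.4345, 0.1495, 0.2003]
ee_rot: [0.698, 0.716, -0.0, 0.0]
ft_force: [0.7, -0.5, 0.4]
finger_gap: 0.08
grasp_force: 0.0
```

Run:
```python
from plan import *
from m import ringfit
p=shot('wrist','w2.png')
u=proj(p,(.4337,.1481,.06));print('wrist cam',u,np.array(p['origin']).round(3))
if 0<u[0]<512 and 0<u[1]<384:print(ringfit(p,*u,.06,.025,.009))
q=shot('top');print('top',ringfit(q,303*.64,365*.64,.06,.025,.009))
for r in finder.find_in('sleeve_1',q)[:6]:
    b=r['bbox'];print(round(r['score'],2),onz(q,b[0]+b[2]/2,b[1]+b[3]/2,.03).round(3))
plan((.4337,.1481,.2),(.4337,.1481,.029))
```

```text
wrist cam [257.0608424  177.46795424] [0.433 0.227 0.347]
(np.float32(86.59866), np.float64(0.4372), np.float64(0.1506))
top (np.float32(17.745699), np.float64(0.4462065376979877), np.float64(0.13709929579382582))
0.78 [ 0.326 -0.115  0.03 ]
0.74 [0.428 0.01  0.03 ]
t 9.9 p [0.4354 0.1482 0.2004] psi 1.5939 tilt [ 3.e-04 -2.e-04 -1.e+00] gap 0.0798 gf 0.0 F [-1.5 -0.6 -0.2]
to [0.4337 0.1481 0.2   ] units [-0.   -0.07  0.02] rows 1 each [-0.001 -0.07   0.016]
to [0.4337 0.1481 0.029 ] units [ 0.   -0.    6.84] rows 7 each [ 0.    -0.     0.977]
```

View pics/w2.png

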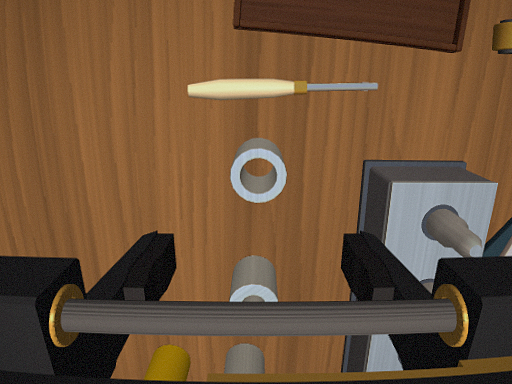

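The sleeve is centred at (258,175), level with the finger gap. Descend, grip and lift.

step_arm --rows '[[[0.05,0,0.977],[0,0,0],80],[[0,0,0.977],[0,0,0],80],[[0,0,0.977],[0,0,0],80],[[0,0,0.977],[0,0,0],80],[[0,0,0.977],[0,0,0],80],[[0,0,0.977],[0,0,0],80],[[0,0,0.977],[0,0,0],80],[[0,0,0],[0,0,0],80],[[0,0,0],[0,0,0],35],[[0,0,0],[0,0,0],35],[[0,0,0],[0,0,0],35],[[0,0,0],[0,0,0],35],[[0,0,0],[0,0,0],35],[[0,0,0],[0,0,0],35],[[0,0,0],[0,0,0],35]]'

```text
time: 11.17
ee_pos: [0.4351, 0.1502, 0.0303]
ee_rot: [0.698, 0.716, 0.0, 0.001]
ft_force: [-2.2, -0.9, 7.1]
finger_gap: 0.0487
grasp_force: 30.0
```

step_arm --rows '[[[0,0,-1],[0,0,0],35],[[0,0,-1],[0,0,0],35],[[0,0,-1],[0,0,0],35],[[0,0,-1],[0,0,0],35],[[0,0,-1],[0,0,0],35],[[0,0,-1],[0,0,0],35],[[0,0,-1],[0,0,0],35],[[0,0,0],[0,0,0],35],[[0,0,0],[0,0,0],35]]'

```text
time: 11.92
ee_pos: [0.4349, 0.1502, 0.2049]
ee_rot: [0.699, 0.716, 0.001, 0.001]
ft_force: [-0.6, 0.2, -3.4]
finger_gap: 0.0487
grasp_force: 29.9
```

Run:
```python
from plan import *
p=shot('wrist','w3.png')
plan((.5931,.1154,.2),(.5931,.1154,.1),psi=1.599)
st=robot.get_state();e=st['ee_pos']
for r in(.025,.016,.012):
    print(r,[proj(p,(e[0]+r*np.cos(t),e[1]+r*np.sin(t),e[2]+.031)).round(0).tolist() for t in np.arange(4)*np.pi/2])
print('pins',[proj(p,(x,y,.125)).round(0).tolist() for x,y in((.5931,.1154),(.5952,.0404))])
```

```text
t 12.0 p [0.4343 0.1501 0.2038] psi 1.5949 tilt [-7.e-04 -0.e+00 -1.e+00] gap 0.0483 gf 29.9 F [-0.6  0.5 -1.6]
turn total units z -0.047
to [0.5931 0.1154 0.2   ] units [-1.57  6.31  0.15] rows 7 each [-0.224  0.901  0.021]
to [0.5931 0.1154 0.1   ] units [0. 0. 4.] rows 4 each [0.    0.001 1.   ]
0.025 [[320.0, 289.0], [258.0, 231.0], [194.0, 287.0], [256.0, 339.0]]
0.016 [[297.0, 289.0], [258.0, 252.0], [217.0, 287.0], [256.0, 321.0]]
0.012 [[287.0, 289.0], [258.0, 262.0], [227.0, 288.0], [256.0, 313.0]]
pins [[464.0, 246.0], [446.0, 326.0]]
```

View pics/w3.png

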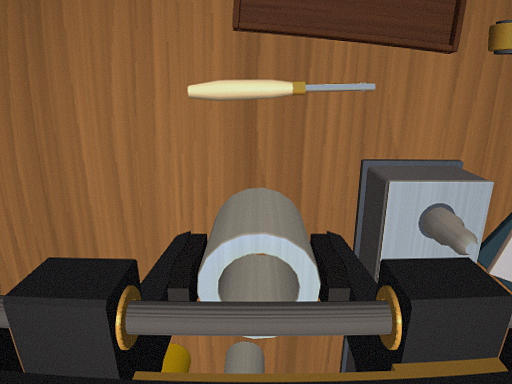

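The sleeve sits centred in the grip, and its 32 mm bore outline matches within about 1 mm. The wrist camera's +2.4 mm x bias shows equally at the pin tip (468,247), so the top-view pin coordinates hold. Move over pin 1 and lower.

step_arm --rows '[[[-0.224,0.901,0],[0,0,-0.047],35],[[-0.224,0.901,0],[0,0,0],35],[[-0.224,0.901,0],[0,0,0],35],[[-0.224,0.901,0],[0,0,0],35],[[-0.224,0.901,0],[0,0,0],35],[[-0.224,0.901,0],[0,0,0],35],[[-0.224,0.901,0],[0,0,0],35],[[0,0,0],[0,0,0],35],[[0,0,0],[0,0,0],35],[[0,0,0],[0,0,0],35]]'

```text
time: 12.8
ee_pos: [0.5925, 0.1154, 0.2029]
ee_rot: [0.697, 0.717, -0.001, -0.001]
ft_force: [0.2, 0.3, -2.2]
finger_gap: 0.0484
grasp_force: 29.9
```

Run:
```python
from plan import *
plan((.5931,.1154,.2),(.5931,.1154,.13),(.5931,.1154,.105))
```

```text
t 12.8 p [0.5925 0.1154 0.2029] psi 1.5991 tilt [-3.2e-03  1.0e-04 -1.0e+00] gap 0.0484 gf 29.9 F [ 0.2  0.3 -2.2]
to [0.5931 0.1154 0.2   ] units [-0.    0.02  0.11] rows 1 each [-0.003  0.023  0.114]
to [0.5931 0.1154 0.13  ] units [-0.    0.01  2.8 ] rows 3 each [-0.     0.003  0.933]
to [0.5931 0.1154 0.105 ] units [-0.  0.  1.] rows 1 each [-0.     0.003  1.   ]
```

step_arm --rows '[[[0,0.02,0.73],[0,0,0],35],[[0,0,0.73],[0,0,0],35],[[0,0,0.73],[0,0,0],35],[[0,0,0.73],[0,0,0],35],[[0,0,0],[0,0,0],35]]'

```text
time: 13.22
ee_pos: [0.5928, 0.1157, 0.1283]
ee_rot: [0.697, 0.717, -0.001, -0.001]
ft_force: [2.6, -0.2, -3.1]
finger_gap: 0.0483
grasp_force: 29.9
```

step_arm --rows '[[[0,0,0.33],[0,0,0],35],[[0,0,0.33],[0,0,0],35],[[0,0,0.3],[0,0,0],35],[[0,0,0],[0,0,0],35],[[0,0,0],[0,0,0],35]]'

```text
time: 13.63
ee_pos: [0.5956, 0.1152, 0.1089]
ee_rot: [0.697, 0.717, 0.002, 0.003]
ft_force: [6.2, -1.3, 3.8]
finger_gap: 0.0483
grasp_force: 29.9
```

step_arm --rows '[[[0,0.12,0],[0,0,0],35],[[0,0,0],[0,0,0],35],[[0,0,0],[0,0,0],35],[[0,0,0],[0,0,0],35]]'

```text
time: 13.97
ee_pos: [0.5969, 0.1154, 0.1073]
ee_rot: [0.697, 0.717, -0.0, 0.0]
ft_force: [1.2, -1.0, -0.6]
finger_gap: 0.0486
grasp_force: 29.9
```

step_arm --rows '[[[0,0,0.2],[0,0,0],35],[[0,0,0],[0,0,0],35],[[0,0,0],[0,0,0],35],[[0,0,0],[0,0,0],64],[[0,0,0],[0,0,0],64],[[0,0,0],[0,0,0],64],[[0,0,0],[0,0,0],64],[[0,0,-1],[0,0,0],64],[[0,0,-1],[0,0,0],64],[[0,0,-1],[0,0,0],64],[[0,0,-1],[0,0,0],80],[[0,0,0],[0,0,0],80],[[0,0,0],[0,0,0],80]]'

```text
time: 15.05
ee_pos: [0.5972, 0.1155, 0.2035]
ee_rot: [0.697, 0.717, 0.001, 0.001]
ft_force: [-0.8, 0.3, -1.1]
finger_gap: 0.0796
grasp_force: 0.0
```

Run:
```python
from plan import *
from m import ringfit
q=shot('top','t1.png');p=shot('wrist','w4.png')
print('A',ringfit(q,*proj(q,(.595,.115,.13)),.13,.025,.009))
for X in((.423,-.1103,.06),(.432,.015,.06)): print(ringfit(q,*proj(q,X),.06,.025,.011))
for r in finder.find_in('sleeve_1',q)[:6]:
    b=r['bbox'];print(round(r['score'],2),onz(q,b[0]+b[2]/2,b[1]+b[3]/2,.03).round(3))
plan((.423,-.1103,.2),psi=1.599)
cv2.imwrite('pics/t1b.png',np.hstack([cv2.resize(q['color'],(400,300)),cv2.resize(p['color'],(400,300))]))
```

```text
A (np.float32(22.388586), np.float64(0.5815), np.float64(0.1274999999999999))
(np.float32(96.47719), np.float64(0.4225), np.float64(-0.10980000000000004))
(np.float32(91.110886), np.float64(0.4319999999999999), np.float64(0.014999999999999972))
0.65 [0.424 0.012 0.03 ]
0.58 [ 0.328 -0.115  0.03 ]
t 15.2 p [0.5964 0.1154 0.201 ] psi 1.599 tilt [-0.0026  0.     -1.    ] gap 0.0798 gf 0.0 F [ 0.7 -0.2 -0.2]
turn total units z -0.0
to [ 0.423  -0.1103  0.2   ] units [-8.83 -7.19  0.06] rows 9 each [-0.981 -0.799  0.006]
```

View pics/t1b.png

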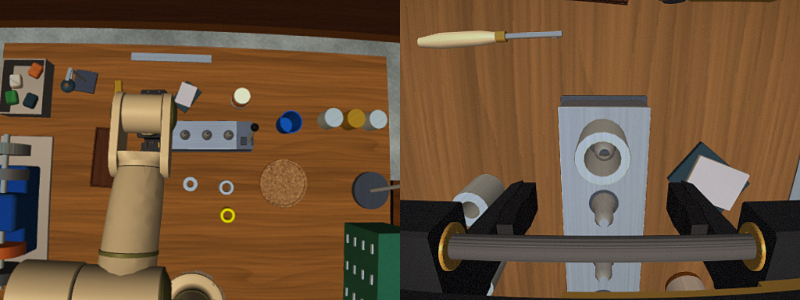

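Sleeve A stands down on pin 1, its ring on the deck in the wrist view. Next is sleeve C.

step_arm --rows '[[[-0.981,-0.795,0],[0,0,0],72],[[-0.981,-0.795,0],[0,0,0],72],[[-0.981,-0.795,0],[0,0,0],72],[[-0.981,-0.795,0],[0,0,0],72],[[-0.981,-0.795,0],[0,0,0],72],[[-0.981,-0.795,0],[0,0,0],72],[[-0.981,-0.795,0],[0,0,0],72],[[-0.981,-0.795,0],[0,0,0],72],[[-0.931,-0.795,0],[0,0,0],72],[[0,0,0],[0,0,0],72],[[0,0,0],[0,0,0],72]]'

```text
time: 16.12
ee_pos: [0.4237, -0.1097, 0.2017]
ee_rot: [0.698, 0.716, -0.0, -0.001]
ft_force: [0.2, 0.4, -0.5]
finger_gap: 0.0717
grasp_force: 0.0
```

Run:
```python
from plan import *
from m import ringfit
p=shot('wrist','w5.png')
print('C',ringfit(p,*proj(p,(.424,-.109,.06)),.06,.025,.009))
plan((.424,-.109,.2),(.424,-.109,.029),psi=1.599)
```

```text
C (np.float32(89.653206), np.float64(0.421), np.float64(-0.10750000000000001))
t 16.2 p [ 0.4242 -0.109   0.2018] psi 1.5977 tilt [-1.e-03  9.e-04 -1.e+00] gap 0.0719 gf 0.0 F [ 0.5 -0.6 -0. ]
turn total units z -0.015
to [ 0.424 -0.109  0.2  ] units [ 0.   -0.01  0.07] rows 1 each [ 0.001 -0.01   0.073]
to [ 0.424 -0.109  0.029] units [-0.01  0.01  6.84] rows 7 each [-0.001  0.001  0.977]
```

step_arm --rows '[[[0.06,-0.06,0.985],[0,0,0],72],[[0,0,0.985],[0,0,0],72],[[0,0,0.985],[0,0,0],72],[[0,0,0.985],[0,0,0],72],[[0,0,0.985],[0,0,0],72],[[0,0,0.985],[0,0,0],72],[[0,0,0.985],[0,0,0],72],[[0,0,0],[0,0,0],72],[[0,0,0],[0,0,0],35],[[0,0,0],[0,0,0],35],[[0,0,0],[0,0,0],35],[[0,0,0],[0,0,0],35],[[0,0,0],[0,0,0],35],[[0,0,0],[0,0,0],35]]'

```text
time: 17.33
ee_pos: [0.4236, -0.1077, 0.0311]
ee_rot: [0.697, 0.717, 0.001, 0.001]
ft_force: [1.0, 2.7, 7.4]
finger_gap: 0.0496
grasp_force: 30.0
```

step_arm --rows '[[[0,0,-1],[0,0,0],35],[[0,0,-1],[0,0,0],35],[[0,0,-1],[0,0,0],35],[[0,0,-1],[0,0,0],35],[[0,0,-1],[0,0,0],35],[[0,0,-1],[0,0,0],35],[[0,0,-1],[0,0,0],35],[[0,0,0],[0,0,0],35],[[0,0,0],[0,0,0],35]]'

```text
time: 18.08
ee_pos: [0.4228, -0.1076, 0.2056]
ee_rot: [0.697, 0.717, 0.0, 0.001]
ft_force: [-0.2, 0.4, -1.9]
finger_gap: 0.0499
grasp_force: 30.0
```

Run:
```python
from plan import *
plan((.599,-.0346,.205),(.599,-.0346,.13),psi=1.599)
```

```text
t 18.1 p [ 0.4228 -0.1076  0.2056] psi 1.5989 tilt [ 0.002  -0.0012 -1.    ] gap 0.0499 gf 30.0 F [-0.2  0.4 -1.9]
turn total units z -0.001
to [ 0.599  -0.0346  0.205 ] units [2.72 7.13 0.04] rows 8 each [0.34  0.891 0.005]
to [ 0.599  -0.0346  0.13  ] units [ 0.   -0.01  3.  ] rows 3 each [ 0.001 -0.002  1.   ]
```

step_arm --rows '[[[0.34,0.893,0],[0,0,0],35],[[0.34,0.893,0],[0,0,0],35],[[0.34,0.893,0],[0,0,0],35],[[0.34,0.893,0],[0,0,0],35],[[0.34,0.893,0],[0,0,0],35],[[0.34,0.893,0],[0,0,0],35],[[0.34,0.893,0],[0,0,0],35],[[0.34,0.893,0],[0,0,0],35],[[0,0,0],[0,0,0],35],[[0,0,0],[0,0,0],35],[[0,0,0],[0,0,0],35]]'

```text
time: 19.0
ee_pos: [0.5986, -0.0346, 0.2035]
ee_rot: [0.697, 0.717, -0.001, -0.001]
ft_force: [-0.1, -0.5, -1.3]
finger_gap: 0.0496
grasp_force: 30.0
```

step_arm --rows '[[[0,0,0.75],[0,0,0],35],[[0,0,0.75],[0,0,0],35],[[0,0,0.75],[0,0,0],35],[[0,0,0.75],[0,0,0],35],[[0,0,0.3],[0,0,0],35],[[0,0,0],[0,0,0],35]]'

```text
time: 19.5
ee_pos: [0.598, -0.0348, 0.1208]
ee_rot: [0.697, 0.717, -0.001, -0.002]
ft_force: [-0.2, -0.1, -1.2]
finger_gap: 0.0499
grasp_force: 30.0
```

step_arm --rows '[[[0,0,0.25],[0,0,0],35],[[0,0,0.25],[0,0,0],35],[[0,0,0.2],[0,0,0],35],[[0,0,0],[0,0,0],35],[[0,0,0],[0,0,0],35]]'

```text
time: 19.92
ee_pos: [0.6002, -0.0348, 0.1051]
ee_rot: [0.697, 0.717, 0.001, 0.001]
ft_force: [5.5, -0.9, -5.4]
finger_gap: 0.0496
grasp_force: 30.0
```

step_arm --rows '[[[0,0.05,0.1],[0,0,0],35],[[0,0,0],[0,0,0],35],[[0,0,0],[0,0,0],64],[[0,0,0],[0,0,0],64],[[0,0,0],[0,0,0],64],[[0,0,0],[0,0,0],64],[[0,0,-1],[0,0,0],64],[[0,0,-1],[0,0,0],64],[[0,0,-1],[0,0,0],64],[[0,0,-1],[0,0,0],76],[[0,0,0],[0,0,0],76],[[0,0,0],[0,0,0],76]]'

```text
time: 20.92
ee_pos: [0.601, -0.0346, 0.2036]
ee_rot: [0.697, 0.717, 0.001, 0.001]
ft_force: [0.4, -0.9, -0.9]
finger_gap: 0.0755
grasp_force: 0.0
```

Run:
```python
from plan import *
plan((.432,.0165,.201),psi=1.599)
```

```text
t 20.9 p [ 0.601  -0.0346  0.2036] psi 1.599 tilt [ 2.4e-03 -6.0e-04 -1.0e+00] gap 0.0755 gf 0.0 F [ 0.4 -0.9 -0.9]
turn total units z -0.0
to [0.432  0.0165 0.201 ] units [ 2.23 -6.7   0.09] rows 7 each [ 0.319 -0.957  0.012]
```

step_arm --rows '[[[0.319,-0.957,0],[0,0,0],76],[[0.319,-0.957,0],[0,0,0],76],[[0.319,-0.957,0],[0,0,0],76],[[0.319,-0.957,0],[0,0,0],76],[[0.319,-0.957,0],[0,0,0],76],[[0.319,-0.957,0],[0,0,0],76],[[0.319,-0.957,0],[0,0,0],76],[[0,0,0],[0,0,0],76],[[0,0,0],[0,0,0],76]]'

```text
time: 21.67
ee_pos: [0.4309, 0.0168, 0.2019]
ee_rot: [0.697, 0.717, -0.0, -0.001]
ft_force: [0.0, -0.4, -0.8]
finger_gap: 0.0761
grasp_force: 0.0
```

Run:
```python
from plan import *
from m import ringfit
p=shot('wrist','w6.png')
print('B',[ringfit(p,*proj(p,(.432,.0165,.06)),.06,.025,w) for w in(.009,.013)])
plan((.432,.0165,.029),psi=1.599)
```

```text
B [(np.float32(72.65608), np.float64(0.433), np.float64(0.015999999999999997)), (np.float32(85.24472), np.float64(0.4355), np.float64(0.018999999999999996))]
t 21.7 p [0.4318 0.0165 0.202 ] psi 1.5989 tilt [-6.e-04  1.e-04 -1.e+00] gap 0.0759 gf 0.0 F [ 0.5 -0.2  0.3]
turn total units z -0.001
to [0.432  0.0165 0.029 ] units [-0.    0.01  6.92] rows 7 each [-0.     0.002  0.989]
```

View pics/w6.png

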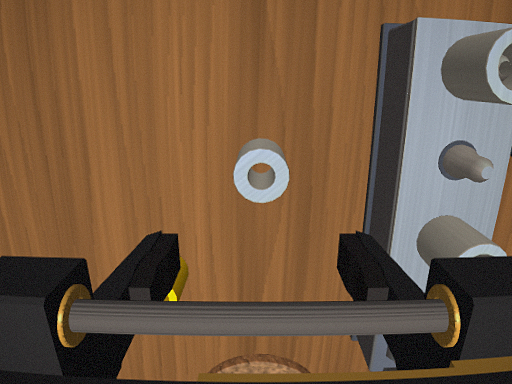

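Sleeve B at (262,175) has the thick wall of a 24 mm bore. A and C stand on pins 1 and 3, and pin 2 at (487,170) is free between them.

step_arm --rows '[[[0.08,0.08,0.985],[0,0,0],76],[[0,0,0.985],[0,0,0],76],[[0,0,0.985],[0,0,0],76],[[0,0,0.985],[0,0,0],76],[[0,0,0.985],[0,0,0],76],[[0,0,0.985],[0,0,0],76],[[0,0,0.985],[0,0,0],76],[[0,0,0],[0,0,0],76],[[0,0,0],[0,0,0],35],[[0,0,0],[0,0,0],35],[[0,0,0],[0,0,0],35],[[0,0,0],[0,0,0],35],[[0,0,0],[0,0,0],35],[[0,0,0],[0,0,0],35]]'

```text
time: 22.88
ee_pos: [0.4341, 0.0185, 0.0311]
ee_rot: [0.697, 0.717, 0.0, 0.001]
ft_force: [-0.8, -0.1, 7.1]
finger_gap: 0.0496
grasp_force: 30.0
```

step_arm --rows '[[[0,0,-1],[0,0,0],35],[[0,0,-1],[0,0,0],35],[[0,0,-1],[0,0,0],35],[[0,0,-1],[0,0,0],35],[[0,0,-1],[0,0,0],35],[[0,0,-1],[0,0,0],35],[[0,0,-1],[0,0,0],35],[[0,0,0],[0,0,0],35],[[0,0,0],[0,0,0],35]]'

```text
time: 23.63
ee_pos: [0.4337, 0.0186, 0.2058]
ee_rot: [0.697, 0.717, 0.001, 0.001]
ft_force: [-0.2, 0.1, -2.2]
finger_gap: 0.0496
grasp_force: 30.0
```

Run:
```python
from plan import *
plan((.5985,.0404,.205),psi=1.599)
p=shot('wrist','w7.png');e=robot.get_state()['ee_pos']
for r in(.025,.012):
    print(r,[proj(p,(e[0]+r*np.cos(t),e[1]+r*np.sin(t),e[2]+.030)).round(0).tolist() for t in np.arange(4)*np.pi/2])
g=cv2.cvtColor(p['color'],6);print('col 256 rows 215-310',g[215:312:2,256].tolist());print('row 287',g[287,185:330:3].tolist())
```

```text
t 23.6 p [0.4337 0.0186 0.2058] psi 1.599 tilt [ 2.5e-03 -5.0e-04 -1.0e+00] gap 0.0496 gf 30.0 F [-0.2  0.1 -2.2]
turn total units z 0.0
to [0.5985 0.0404 0.205 ] units [0.68 6.61 0.05] rows 7 each [0.098 0.945 0.007]
0.025 [[319.0, 288.0], [259.0, 229.0], [194.0, 285.0], [255.0, 337.0]]
0.012 [[287.0, 287.0], [258.0, 260.0], [227.0, 286.0], [256.0, 312.0]]
col 256 rows 215-310 [136, 133, 137, 137, 133, 132, 136, 134, 137, 136, 157, 205, 198, 194, 190, 190, 187, 192, 193, 192, 189, 194, 187, 194, 196, 118, 124, 120, 126, 121, 128, 119, 124, 122, 127, 125, 127, 128, 122, 126, 119, 122, 121, 103, 50, 57, 91, 65, 88]
row 287 [23, 9, 10, 16, 62, 192, 190, 192, 191, 193, 194, 192, 188, 187, 196, 80, 98, 107, 112, 117, 117, 121, 127, 126, 123, 128, 123, 122, 120, 117, 114, 108, 97, 90, 78, 199, 193, 187, 182, 190, 190, 185, 187, 194, 196, 6, 6, 22, 20]
```

step_arm --rows '[[[0.103,0.945,0],[0,0,0],35],[[0.103,0.945,0],[0,0,0],35],[[0.103,0.945,0],[0,0,0],35],[[0.103,0.945,0],[0,0,0],35],[[0.103,0.945,0],[0,0,0],35],[[0.103,0.945,0],[0,0,0],35],[[0.103,0.945,0],[0,0,0],35],[[0,0,0],[0,0,0],35],[[0,0,0],[0,0,0],35],[[0,0,0],[0,0,0],35]]'

```text
time: 24.52
ee_pos: [0.5976, 0.0413, 0.2036]
ee_rot: [0.697, 0.717, -0.001, -0.001]
ft_force: [0.7, -0.9, -1.8]
finger_gap: 0.0493
grasp_force: 30.0
```

step_arm --rows '[[[0,0,0.6],[0,0,0],35],[[0,0,0.6],[0,0,0],35],[[0,0,0.4],[0,0,0],35],[[0,0,0.4],[0,0,0],35],[[0,0,0.4],[0,0,0],35],[[0,0,0],[0,0,0],35],[[0,0,0],[0,0,0],35]]'

```text
time: 25.1
ee_pos: [0.5983, 0.0412, 0.1449]
ee_rot: [0.697, 0.717, -0.0, -0.0]
ft_force: [-0.1, 0.2, -1.4]
finger_gap: 0.0496
grasp_force: 30.0
```

step_arm --rows '[[[0,0,0.2],[0,0,0],35],[[0,0,0.2],[0,0,0],35],[[0,0,0.2],[0,0,0],35],[[0,0,0],[0,0,0],35],[[0,0,0],[0,0,0],35]]'

```text
time: 25.52
ee_pos: [0.5986, 0.0412, 0.1299]
ee_rot: [0.697, 0.717, -0.0, 0.0]
ft_force: [1.0, -1.2, -2.4]
finger_gap: 0.05
grasp_force: 30.0
```

step_arm --rows '[[[0,0,0.12],[0,0,0],35],[[0,0,0],[0,0,0],35],[[0,0,0],[0,0,0],35],[[0,0,0],[0,0,0],64],[[0,0,0],[0,0,0],64],[[0,0,0],[0,0,0],64],[[0,0,0],[0,0,0],64],[[0,0,-1],[0,0,0],64],[[0,0,-1],[0,0,0],64],[[0,0,-1],[0,0,0],64],[[0,-1,-1],[0,0,0],64],[[0,-1,0],[0,0,0],64],[[0,-1,0],[0,0,0],64],[[0,-1,0],[0,0,0],64],[[0,-1,0],[0,0,0],64],[[0,-1,0],[0,0,0],64],[[0,0,0],[0,0,0],64],[[0,0,0],[0,0,0],64]]'

```text
time: 27.02
ee_pos: [0.4481, 0.0371, 0.2278]
ee_rot: [0.697, 0.717, 0.0, 0.0]
ft_force: [-0.5, -0.5, 0.4]
finger_gap: 0.064
grasp_force: 0.0
```

Run:
```python
from plan import *
plan((.597,.0413,.22),psi=1.599)
p=shot('side');q=shot('top')
a=cv2.resize(p['color'][130:280,170:370],(800,600),interpolation=3);cv2.imwrite('pics/c1.png',cv2.hconcat([cv2.resize(a,(400,300)),cv2.resize(q['color'],(400,300))]))
for r in finder.find_in('sleeve_1',p)[:8]:print(round(r['score'],2),np.round(r['bbox']))
for i in range(3):
    y=.1125-.075*i;c=HEAD+np.array([.003-np.sin(YAW)*y,np.cos(YAW)*y])
    print(i+1,'tops at side deck/step',proj(p,(*c,.13)).round(1),proj(p,(*c,.154)).round(1))
```

```text
t 27.0 p [0.4481 0.0371 0.2278] psi 1.5987 tilt [ 1.1e-03 -2.0e-04 -1.0e+00] gap 0.064 gf 0.0 F [-0.5 -0.5  0.4]
turn total units z -0.004
to [0.597  0.0413 0.22  ] units [0.   5.96 0.32] rows 6 each [0.    0.993 0.053]
0.94 [227. 187.  19.  21.]
0.66 [236. 171.  19.  26.]
0.62 [332. 195.  15.  21.]
0.56 [220. 206.  19.  27.]
1 tops at side deck/step [228.1 211.9] [227.7 205.3]
2 tops at side deck/step [237.3 193.5] [237.1 186.9]
3 tops at side deck/step [245.6 176.9] [245.6 170.4]
```

View pics/c1.png

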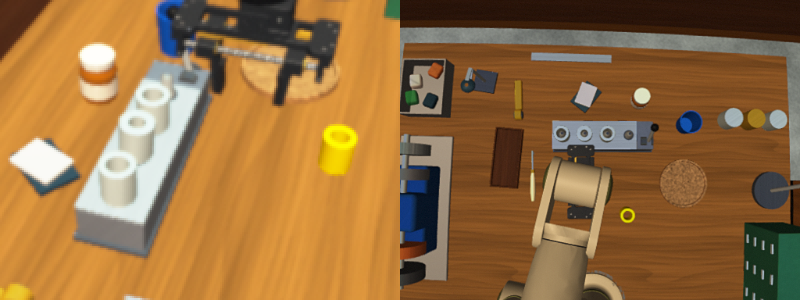

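All three stand on the pins and the bench is clear, but I can't tell B's height from this view. I'll measure the rim heights in the side picture.

Run:
```python
from plan import *
from m import ringfit
p=shot('side');q=shot('wrist')
X={'A':(.596,.1154),'B':(.598,.0404),'C':(.600,-.0346)}
def best(pic,c,w,z):
    f=ringfit(pic,*proj(pic,(*c,z)),z,.025,w,rng=.003);return round(float(f[0]),0),np.round(f[1:],3)
for n,(c,w) in {'A':(X['A'],.009),'B':(X['B'],.013),'C':(X['C'],.009)}.items():
    for z in (.125,.13,.135,.14,.145,.15,.155,.16): print(n,z,'side',*best(p,c,w,z))
a=cv2.resize(p['color'][150:240,200:290],(600,600),interpolation=2);cv2.imwrite('pics/c2.png',a)
```

```text
A 0.125 side 42.0 [0.598 0.11 ]
A 0.13 side 42.0 [0.596 0.114]
A 0.135 side 42.0 [0.594 0.119]
A 0.14 side 39.0 [0.593 0.121]
A 0.145 side 19.0 [0.592 0.121]
A 0.15 side 8.0 [0.59  0.109]
A 0.155 side 8.0 [0.59  0.109]
A 0.16 side 7.0 [0.59  0.109]
B 0.125 side 10.0 [0.602 0.034]
B 0.13 side 34.0 [0.6   0.034]
B 0.135 side 47.0 [0.599 0.034]
B 0.14 side 48.0 [0.597 0.039]
B 0.145 side 48.0 [0.594 0.044]
B 0.15 side 43.0 [0.593 0.046]
B 0.155 side 20.0 [0.592 0.046]
B 0.16 side 15.0 [0.592 0.034]
C 0.125 side 40.0 [ 0.601 -0.041]
C 0.13 side 41.0 [ 0.599 -0.036]
C 0.135 side 41.0 [ 0.597 -0.03 ]
C 0.14 side 33.0 [ 0.597 -0.029]
C 0.145 side 12.0 [ 0.596 -0.029]
C 0.15 side 6.0 [ 0.597 -0.041]
C 0.155 side 7.0 [ 0.598 -0.041]
C 0.16 side 8.0 [ 0.599 -0.041]
```

View pics/c2.png

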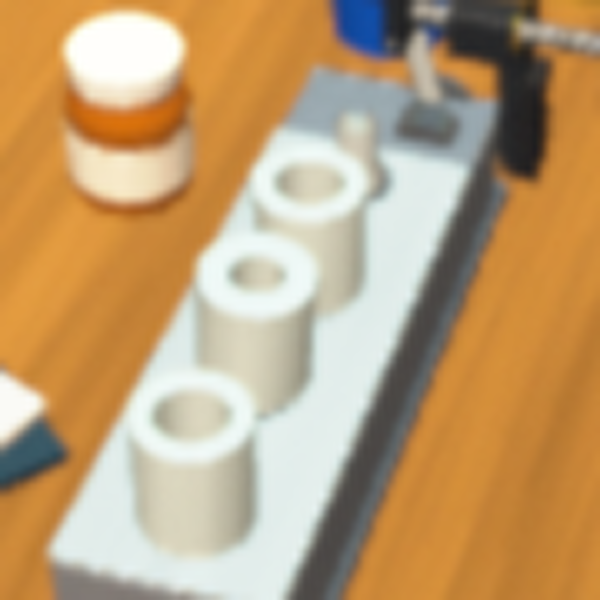

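B's rim is only about 11 mm above the others, not 24, so the pins may not be fully raised. I'll check the lever angle and the height of pin 4.

Run:
```python
from plan import *
p=shot('side');q=shot('top')
for n,pic in(('side',p),('top',q)):
    for ph in(-.3,0,.15,.3,.4,.5): print(n,ph,proj(pic,(.5833+.12*np.sin(ph),-.181,.06+.12*np.cos(ph))).round(1))
    print('pin4 tip at z',[(z,proj(pic,(.602,-.1096,z)).round(1).tolist()) for z in(.09,.1,.11,.12,.125)])
a=cv2.resize(p['color'][130:190,230:310],(800,600),interpolation=2);b=cv2.resize(q['color'][145:205,270:350],(800,600),interpolation=2)
cv2.imwrite('pics/c3.png',np.hstack([cv2.resize(a,(400,300)),cv2.resize(b,(400,300))]))
```

```text
side -0.3 [277.5 140.5]
side 0 [266.5 136.9]
side 0.15 [260.9 136.2]
side 0.3 [255.5 136.3]
side 0.4 [252.1 136.7]
side 0.5 [248.9 137.5]
pin4 tip at z [(0.09, [253.2, 172.2]), (0.1, [253.2, 169.7]), (0.11, [253.2, 167.1]), (0.12, [253.2, 164.5]), (0.125, [253.3, 163.2])]
top -0.3 [324.8 190.8]
top 0 [325.4 176. ]
top 0.15 [325.4 168.7]
top 0.3 [325.1 161.8]
top 0.4 [324.8 157.5]
top 0.5 [324.4 153.5]
pin4 tip at z [(0.09, [291.8, 172.1]), (0.1, [292.2, 171.6]), (0.11, [292.7, 171.1]), (0.12, [293.2, 170.6]), (0.125, [293.4, 170.4])]
```

View pics/c3.png

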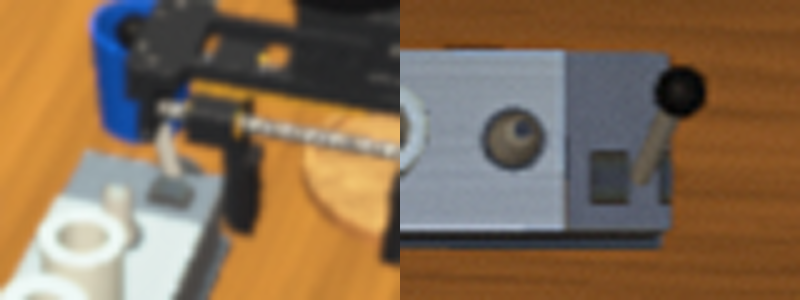

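In the top crop the ball is at (326,163), about +0.27 rad, so the lever slipped back to roughly 0.77. I'll go back and push it to the stop, then check that it stays.

step_arm --rows '[[[0,0,0],[0,0,1],60],[[0,0,0],[0,0,1],60],[[0,0,0],[0,0,1],60],[[0,0,0],[0,0,1],60],[[0,0,0],[0,0,1],60],[[0,0,0],[0,0,1],60],[[0,0,0],[0,0,1],60],[[0,0,0],[0,0,1],60],[[0,0,0],[0,0,1],60],[[0,0,0],[0,0,1],60],[[0,0,0],[0,0,1],60],[[0,0,0],[0,0,1],60],[[0,0,0],[0,0,1],60],[[0,0,0],[0,0,1],60],[[0,0,0],[0,0,1],60],[[0,0,0],[0,0,1],60],[[0,0,0],[0,0,1],60],[[0,0,-0.4],[0,0,1],60]]'

```text
time: 28.87
ee_pos: [0.4482, 0.0371, 0.2358]
ee_rot: [1.0, 0.012, -0.002, -0.0]
ft_force: [0.5, -0.5, -0.1]
finger_gap: 0.0598
grasp_force: 0.0
```

Run:
```python
from plan import *
plan((.5,-.183,.24),(.614,-.183,.24),(.614,-.183,.156),psi=.028)
q=shot('top');print(q['shot'])
```

```text
t 28.9 p [0.4482 0.0371 0.2358] psi 0.0239 tilt [-3.3e-03  6.0e-04 -1.0e+00] gap 0.0598 gf 0.0 F [ 0.5 -0.5 -0.1]
turn total units z -0.047
to [ 0.5   -0.183  0.24 ] units [ 1.83  8.86 -0.18] rows 9 each [ 0.203  0.984 -0.02 ]
to [ 0.614 -0.183  0.24 ] units [ 4.56  0.13 -0.02] rows 5 each [ 0.912  0.026 -0.003]
to [ 0.614 -0.183  0.156] units [0.01 0.   3.36] rows 4 each [0.003 0.001 0.84 ]
24
```

step_arm --rows '[[[0.203,0.984,0],[0,0,0],60],[[0.203,0.984,0],[0,0,0],60],[[0.203,0.984,0],[0,0,0],60],[[0.203,0.984,0],[0,0,0],60],[[0.203,0.984,0],[0,0,0],60],[[0.203,0.984,0],[0,0,0],60],[[0.203,0.984,0],[0,0,0],60],[[0.203,0.984,0],[0,0,0],60],[[0.203,0.984,0],[0,0,0],60],[[0.912,0.026,0],[0,0,0],60],[[0.912,0.026,0],[0,0,0],60],[[0.912,0.026,0],[0,0,0],60],[[0.912,0.026,0],[0,0,0],60],[[0.912,0.026,0],[0,0,0],60],[[0,0,0],[0,0,0],60],[[0,0,0],[0,0,0],60]]'

```text
time: 30.25
ee_pos: [0.615, -0.1829, 0.2359]
ee_rot: [1.0, 0.015, -0.001, -0.0]
ft_force: [-0.4, -0.1, -0.6]
finger_gap: 0.0599
grasp_force: 0.0
```

Run:
```python
from plan import *
plan((.614,-.183,.156))
p=shot('wrist');g=cv2.cvtColor(p['color'],6).astype(float)
c=proj(p,(.6153,-.183,.1756));print(c)
v,u=np.mgrid[0:384,0:512];w=(g<40)*(np.hypot(u-c[0],v-c[1])<30);n=w.sum();cc=(w*u).sum()/n,(w*v).sum()/n;print(n,cc)
for ph in(.2,.27,.35,.5): print(ph,proj(p,(.5833+.12*np.sin(ph),-.181,.06+.12*np.cos(ph))).round(1))
cv2.imwrite('pics/w8.png',p['color'])
```

```text
t 30.2 p [ 0.615  -0.1829  0.2359] psi 0.0305 tilt [-1.1e-03  5.0e-04 -1.0e+00] gap 0.0599 gf 0.0 F [-0.4 -0.1 -0.6]
to [ 0.614 -0.183  0.156] units [-0.04  0.    3.2 ] rows 4 each [-0.009  0.001  0.799]
[260.42130723 206.45794059]
1147 (np.float64(256.6399302528335), np.float64(204.18657367044463))
0.2 [256.9 219.3]
0.27 [257.3 206.4]
0.35 [257.7 191.5]
0.5 [258.5 164.1]
```

View pics/w8.png

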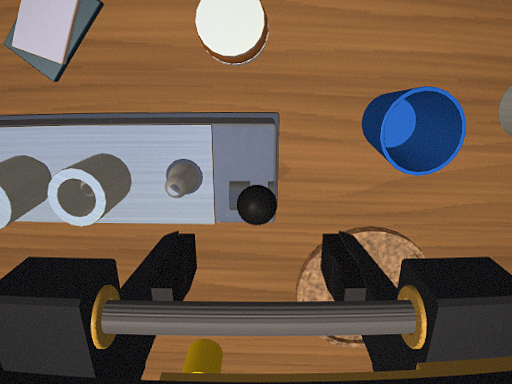

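The lever is confirmed at about 0.28 rad; most likely sleeve A caught on the step and pressed the pins down. I'll grip the ball and swing it to the stop.

step_arm --rows '[[[0.06,0,0.8],[0,0,0],60],[[0,0,0.8],[0,0,0],60],[[0,0,0.8],[0,0,0],60],[[0,0,0.8],[0,0,0],60],[[0,0,0],[0,0,0],60],[[0,0,0],[0,0,0],0],[[0,0,0],[0,0,0],0],[[0,0,0],[0,0,0],0],[[0,0,0],[0,0,0],0],[[0,0,0],[0,0,0],0],[[0,0,0],[0,0,0],0],[[0.272,0,0.088],[0,0,0],0],[[0.268,0,0.104],[0,0,0],0],[[0.264,0,0.12],[0,0,0],0],[[0.252,0,0.136],[0,0,0],0],[[0,0,0],[0,0,0],0],[[0,0,0],[0,0,0],0]]'

```text
time: 31.72
ee_pos: [0.6431, -0.1811, 0.1467]
ee_rot: [1.0, 0.015, 0.001, -0.001]
ft_force: [1.5, 4.7, 2.2]
finger_gap: 0.0234
grasp_force: 29.8
```

step_arm --rows '[[[0.1,0,0.04],[0,0,0],0],[[0.05,0,0.02],[0,0,0],0],[[0,0,0],[0,0,0],0],[[0,0,0],[0,0,0],0]]'

```text
time: 32.05
ee_pos: [0.6437, -0.1811, 0.1463]
ee_rot: [1.0, 0.014, -0.003, -0.001]
ft_force: [-17.7, 5.9, 14.3]
finger_gap: 0.0236
grasp_force: 29.0
```

step_arm --rows '[[[0,0,0],[0,0,0],60],[[0,0,0],[0,0,0],60],[[0,0,0],[0,0,0],60],[[0,0,0],[0,0,0],60],[[0,0,0],[0,0,0],60],[[0,0,-1],[0,0,0],60],[[0,0,-1],[0,0,0],60],[[0,0,-1],[0,0,0],60],[[0,0,-1],[0,0,0],60],[[-1,0,0],[0,0,0],76],[[-1,0,0],[0,0,0],76],[[-1,0,0],[0,0,0],76],[[-1,0,0],[0,0,0],76],[[-1,0,0],[0,0,0],76],[[-1,0,0],[0,0,0],76],[[-1,0,0],[0,0,0],76],[[0,0,0],[0,0,0],76],[[0,0,0],[0,0,0],76]]'

```text
time: 33.55
ee_pos: [0.4709, -0.1873, 0.245]
ee_rot: [1.0, 0.014, 0.0, 0.0]
ft_force: [0.4, -0.1, -1.1]
finger_gap: 0.076
grasp_force: 0.0
```

Run:
```python
from plan import *
from m import ringfit
plan((.45,.0404,.24),psi=1.599)
p=shot('side');q=shot('top')
X={'A':(.596,.1154),'B':(.598,.0404),'C':(.600,-.0346)}
for n,w in(('A',.009),('B',.013),('C',.009)):
    print(n,[(z,*[np.round(t,3) for t in ringfit(p,*proj(p,(*X[n],z)),z,.025,w,rng=.012)][1:]) for z in(.13,.14,.154)],[np.round(t,3) for t in ringfit(q,*proj(q,(*X[n],.13)),.154 if n=='B' else .13,.025,w)])
g=cv2.cvtColor(q['color'],6).astype(float);v,u=np.mgrid[0:384,0:512]
w=np.clip(45-g,0,45)*(np.hypot(u-325,v-154)<10);print('ball top',(w*u).sum()/w.sum(),(w*v).sum()/w.sum(),'phi.5 -> 153.5')
```

```text
t 33.5 p [ 0.4709 -0.1873  0.245 ] psi 0.0271 tilt [ 9.e-04 -5.e-04 -1.e+00] gap 0.076 gf 0.0 F [ 0.4 -0.1 -1.1]
turn total units z -18.013
to [0.45   0.0404 0.24  ] units [ 9.13 -0.58  0.19] rows 10 each [ 0.913 -0.058  0.019]
A [(0.13, np.float64(0.596), np.float64(0.114)), (0.14, np.float64(0.592), np.float64(0.123)), (0.154, np.float64(0.588), np.float64(0.1))] [np.float32(85.265), np.float64(0.596), np.float64(0.113)]
B [(0.13, np.float64(0.604), np.float64(0.053)), (0.14, np.float64(0.602), np.float64(0.025)), (0.154, np.float64(0.596), np.float64(0.04))] [np.float32(66.446), np.float64(0.597), np.float64(0.04)]
C [(0.13, np.float64(0.599), np.float64(-0.036)), (0.14, np.float64(0.596), np.float64(-0.025)), (0.154, np.float64(0.599), np.float64(-0.048))] [np.float32(75.975), np.float64(0.6), np.float64(-0.037)]
ball top 324.6732446076182 152.7907296925195 phi.5 -> 153.5
```

The lever is at 0.5 rad and stays there. B's rim is now at 154 mm (on the step), with A and C on the deck at 130 mm. B comes off first, to the cork pad.

step_arm --rows '[[[0,0,0],[0,0,-1],76],[[0,0,0],[0,0,-1],76],[[0,0,0],[0,0,-1],76],[[0,0,0],[0,0,-1],76],[[0,0,0],[0,0,-1],76],[[0,0,0],[0,0,-1],76],[[0,0,0],[0,0,-1],76],[[0,0,0],[0,0,-1],76],[[0,0,0],[0,0,-1],76],[[0,0,0],[0,0,-1],76],[[0,0,0],[0,0,-1],76],[[0,0,0],[0,0,-1],76],[[0,0,0],[0,0,-1],76],[[0,0,0],[0,0,-1],76],[[0,0,0],[0,0,-1],76],[[0,0,0],[0,0,-1],76],[[0,0,0],[0,0,-1],76],[[0,0,0],[0,0,-1],76]]'

```text
time: 35.15
ee_pos: [0.4722, -0.1871, 0.2441]
ee_rot: [0.695, 0.719, 0.0, -0.0]
ft_force: [-0.2, 0.2, 0.5]
finger_gap: 0.076
grasp_force: 0.0
```

step_arm --rows '[[[0.996,0.593,0],[0,0,0],76],[[0.996,0.593,0],[0,0,0],76],[[0.996,0.593,0],[0,0,0],76],[[0.996,0.593,0],[0,0,0],76],[[0.996,0.593,0],[0,0,0],76],[[0.996,0.593,0],[0,0,0],76],[[0.996,0.593,0],[0,0,0],76],[[0.996,0.593,0],[0,0,0],76],[[0.996,0.593,0],[0,0,0],76],[[0,0,0],[0,0,0],76],[[0,0,0],[0,0,0],76]]'

```text
time: 36.07
ee_pos: [0.5991, 0.0422, 0.2435]
ee_rot: [0.696, 0.718, -0.0, -0.0]
ft_force: [-0.9, 0.4, 0.2]
finger_gap: 0.0761
grasp_force: 0.0
```

Run:
```python
from plan import *
plan((.5985,.0405,.125),psi=1.599)
```

```text
t 36.1 p [0.5991 0.0422 0.2435] psi 1.6018 tilt [-8.e-04  1.e-04 -1.e+00] gap 0.0761 gf 0.0 F [-0.9  0.4  0.2]
turn total units z 0.032
to [0.5985 0.0405 0.125 ] units [-0.07 -0.02  4.74] rows 5 each [-0.014 -0.005  0.948]
```

step_arm --rows '[[[-0.06,-0.02,0.948],[0,0,0],76],[[0,0,0.948],[0,0,0],76],[[0,0,0.948],[0,0,0],76],[[0,0,0.948],[0,0,0],76],[[0,0,0.9],[0,0,0],76],[[0,0,0],[0,0,0],76],[[0,0,0],[0,0,0],35],[[0,0,0],[0,0,0],35],[[0,0,0],[0,0,0],35],[[0,0,0],[0,0,0],35],[[0,0,0],[0,0,0],35],[[0,0,0],[0,0,0],35]]'

```text
time: 37.07
ee_pos: [0.5983, 0.0391, 0.1284]
ee_rot: [0.697, 0.717, 0.001, 0.001]
ft_force: [-0.4, 0.5, 6.0]
finger_gap: 0.0497
grasp_force: 29.8
```

step_arm --rows '[[[0,0,-0.4],[0,0,0],35],[[0,0,-0.6],[0,0,0],35],[[0,0,-0.8],[0,0,0],35],[[0,0,-1],[0,0,0],35],[[0,0,-1],[0,0,0],35],[[0,0,-0.7],[0,0,0],35],[[0,0,0],[0,0,0],35],[[0,0,0],[0,0,0],35]]'

```text
time: 37.73
ee_pos: [0.5976, 0.0393, 0.2398]
ee_rot: [0.697, 0.717, 0.0, 0.0]
ft_force: [0.0, 0.1, -2.6]
finger_gap: 0.0499
grasp_force: 29.8
```

Run:
```python
from plan import *
plan((.441,-.322,.235),(.441,-.322,.04),psi=1.599)
```

```text
t 37.7 p [0.5976 0.0393 0.2398] psi 1.5991 tilt [ 6.e-04 -1.e-04 -1.e+00] gap 0.0499 gf 29.8 F [ 0.   0.1 -2.6]
turn total units z 0.001
to [ 0.441 -0.322  0.235] units [-14.27  -6.67   0.19] rows 15 each [-0.951 -0.445  0.013]
to [ 0.441 -0.322  0.04 ] units [ 0.  -0.   7.8] rows 8 each [ 0.    -0.001  0.975]
```

step_arm --rows '[[[-0.951,-0.445,0],[0,0,0],35],[[-0.951,-0.445,0],[0,0,0],35],[[-0.951,-0.445,0],[0,0,0],35],[[-0.951,-0.445,0],[0,0,0],35],[[-0.951,-0.445,0],[0,0,0],35],[[-0.951,-0.445,0],[0,0,0],35],[[-0.951,-0.445,0],[0,0,0],35],[[-0.951,-0.445,0],[0,0,0],35],[[-0.951,-0.445,0],[0,0,0],35],[[-0.951,-0.445,0],[0,0,0],35],[[-0.951,-0.445,0],[0,0,0],35],[[-0.951,-0.445,0],[0,0,0],35],[[-0.951,-0.445,0],[0,0,0],35],[[-0.951,-0.445,0],[0,0,0],35],[[-0.951,-0.445,0],[0,0,0],35],[[0,0,0],[0,0,0],35],[[0,0,0],[0,0,0],35]]'

```text
time: 39.15
ee_pos: [0.4402, -0.3224, 0.2378]
ee_rot: [0.698, 0.716, 0.0, -0.002]
ft_force: [-0.2, -0.9, -2.7]
finger_gap: 0.0497
grasp_force: 29.8
```

step_arm --rows '[[[0,0,1],[0,0,0],35],[[0,0,1],[0,0,0],35],[[0,0,1],[0,0,0],35],[[0,0,1],[0,0,0],35],[[0,0,1],[0,0,0],35],[[0,0,1],[0,0,0],35],[[0,0,1],[0,0,0],35],[[0,0,0.4],[0,0,0],35],[[0,0,0.3],[0,0,0],35],[[0,0,0],[0,0,0],35],[[0,0,0],[0,0,0],35]]'

```text
time: 40.07
ee_pos: [0.4414, -0.322, 0.0478]
ee_rot: [0.697, 0.717, 0.0, 0.0]
ft_force: [1.3, -0.6, -1.2]
finger_gap: 0.0501
grasp_force: 29.8
```

step_arm --rows '[[[0,0,0.12],[0,0,0],35],[[0,0,0.12],[0,0,0],35],[[0,0,0],[0,0,0],35],[[0,0,0],[0,0,0],35]]'

```text
time: 40.4
ee_pos: [0.4412, -0.3222, 0.0416]
ee_rot: [0.697, 0.717, -0.0, 0.001]
ft_force: [1.2, 0.3, -0.3]
finger_gap: 0.0496
grasp_force: 29.8
```

step_arm --rows '[[[0,0,0.05],[0,0,0],35],[[0,0,0],[0,0,0],35],[[0,0,0],[0,0,0],66],[[0,0,0],[0,0,0],66],[[0,0,0],[0,0,0],66],[[0,0,0],[0,0,0],66],[[0,0,-1],[0,0,0],66],[[0,0,-1],[0,0,0],66],[[0,0,-1],[0,0,0],66],[[0,0,-1],[0,0,0],76],[[0,0,-1],[0,0,0],76],[[0,0,-1],[0,0,0],76],[[0,0,-1],[0,0,0],76],[[0,0,-0.4],[0,0,0],76],[[0,0,0],[0,0,0],76],[[0,0,0],[0,0,0],76]]'

```text
time: 41.73
ee_pos: [0.4409, -0.3219, 0.2245]
ee_rot: [0.697, 0.717, 0.0, -0.0]
ft_force: [-0.1, 0.7, 0.1]
finger_gap: 0.076
grasp_force: 0.0
```

Run:
```python
from plan import *
from m import ringfit
p=shot('side');q=shot('top')
print('B cork',ringfit(q,*proj(q,(.441,-.322,.066)),.066,.025,.013))
for n,X in(('A',(.596,.1154)),('C',(.6,-.0346))): print(n,ringfit(q,*proj(q,(*X,.13)),.13,.025,.009))
g=cv2.cvtColor(q['color'],6).astype(float);v,u=np.mgrid[0:384,0:512]
w=np.clip(45-g,0,45)*(np.hypot(u-325,v-154)<10);print('ball',(w*v).sum()/w.sum())
plan((.599,-.0355,.235),(.599,-.0355,.102),psi=1.599)
```

```text
B cork (np.float32(83.13178), np.float64(0.4425000000004087), np.float64(-0.3239999999988966))
A (np.float32(87.753555), np.float64(0.596), np.float64(0.1133999999999999))
C (np.float32(78.25793), np.float64(0.6004999999999999), np.float64(-0.03660000000000003))
ball 152.84915662650602
t 41.8 p [ 0.4407 -0.3216  0.2235] psi 1.5989 tilt [-0.0016  0.0019 -1.    ] gap 0.076 gf 0.0 F [-0.7 -0.2  0.1]
turn total units z -0.001
to [ 0.599  -0.0355  0.235 ] units [11.26  6.65 -0.45] rows 12 each [ 0.939  0.554 -0.037]
to [ 0.599  -0.0355  0.102 ] units [-0.01  0.01  5.32] rows 6 each [-0.002  0.001  0.887]
```

step_arm --rows '[[[0.939,0.554,-0.2],[0,0,0],76],[[0.939,0.554,-0.2],[0,0,0],76],[[0.939,0.554,0],[0,0,0],76],[[0.939,0.554,0],[0,0,0],76],[[0.939,0.554,0],[0,0,0],76],[[0.939,0.554,0],[0,0,0],76],[[0.939,0.554,0],[0,0,0],76],[[0.939,0.554,0],[0,0,0],76],[[0.939,0.554,0],[0,0,0],76],[[0.939,0.554,0],[0,0,0],76],[[0.939,0.554,0],[0,0,0],76],[[0.939,0.554,0],[0,0,0],76],[[0,0,0],[0,0,0],76],[[0,0,0],[0,0,0],76]]'

```text
time: 43.0
ee_pos: [0.5992, -0.0348, 0.2333]
ee_rot: [0.696, 0.718, -0.001, -0.001]
ft_force: [-0.4, 1.0, 0.2]
finger_gap: 0.0761
grasp_force: 0.0
```

step_arm --rows '[[[0,0,0.887],[0,0,0],76],[[0,0,0.887],[0,0,0],76],[[0,0,0.887],[0,0,0],76],[[0,0,0.887],[0,0,0],76],[[0,0,0.887],[0,0,0],76],[[0,0,0.82],[0,0,0],76],[[0,0,0],[0,0,0],76],[[0,0,0],[0,0,0],35],[[0,0,0],[0,0,0],35],[[0,0,0],[0,0,0],35],[[0,0,0],[0,0,0],35],[[0,0,0],[0,0,0],35],[[0,0,0],[0,0,0],35]]'

```text
time: 44.08
ee_pos: [0.6005, -0.036, 0.105]
ee_rot: [0.697, 0.717, 0.001, 0.002]
ft_force: [4.2, -0.1, 5.6]
finger_gap: 0.0499
grasp_force: 30.0
```

step_arm --rows '[[[0,0,-0.4],[0,0,0],35],[[0,0,-0.6],[0,0,0],35],[[0,0,-0.8],[0,0,0],35],[[0,0,-1],[0,0,0],35],[[0,0,-1],[0,0,0],35],[[0,0,-1],[0,0,0],35],[[0,0,-0.5],[0,0,0],35],[[0,0,0],[0,0,0],35],[[0,0,0],[0,0,0],35]]'

```text
time: 44.83
ee_pos: [0.5987, -0.0356, 0.2355]
ee_rot: [0.697, 0.717, -0.0, -0.0]
ft_force: [0.9, 0.4, -3.2]
finger_gap: 0.0495
grasp_force: 30.0
```

Run:
```python
from plan import *
plan((.468,.318,.235),(.468,.318,.045),psi=1.599)
q=shot('top','t9.png')
# tray outline by colour
k=.64
print(finder.find_in('teak_tray',q)[:1])
```

```text
t 44.8 p [ 0.5987 -0.0356  0.2355] psi 1.5991 tilt [-1.2e-03  2.0e-04 -1.0e+00] gap 0.0495 gf 30.0 F [ 0.9  0.4 -3.2]
turn total units z 0.001
to [0.468 0.318 0.235] units [14.28 -4.83  0.03] rows 15 each [ 0.952 -0.322  0.002]
to [0.468 0.318 0.045] units [-0.    0.01  7.6 ] rows 8 each [-0.     0.001  0.95 ]
[{'bbox': [115.4, 160.9, 44.3, 82.4], 'score': 0.76}]
```

step_arm --rows '[[[0.952,-0.322,0],[0,0,0],35],[[0.952,-0.322,0],[0,0,0],35],[[0.952,-0.322,0],[0,0,0],35],[[0.952,-0.322,0],[0,0,0],35],[[0.952,-0.322,0],[0,0,0],35],[[0.952,-0.322,0],[0,0,0],35],[[0.952,-0.322,0],[0,0,0],35],[[0.952,-0.322,0],[0,0,0],35],[[0.952,-0.322,0],[0,0,0],35],[[0.952,-0.322,0],[0,0,0],35],[[0.952,-0.322,0],[0,0,0],35],[[0.952,-0.322,0],[0,0,0],35],[[0.952,-0.322,0],[0,0,0],35],[[0.952,-0.322,0],[0,0,0],35],[[0.952,-0.322,0],[0,0,0],35],[[0,0,0],[0,0,0],35],[[0,0,0],[0,0,0],35]]'

```text
time: 46.35
ee_pos: [0.4676, 0.3182, 0.2346]
ee_rot: [0.696, 0.718, -0.001, -0.0]
ft_force: [-0.1, 0.2, -2.6]
finger_gap: 0.0499
grasp_force: 30.0
```

step_arm --rows '[[[0,0,1],[0,0,0],35],[[0,0,1],[0,0,0],35],[[0,0,1],[0,0,0],35],[[0,0,1],[0,0,0],35],[[0,0,1],[0,0,0],35],[[0,0,1],[0,0,0],35],[[0,0,1],[0,0,0],35],[[0,0,0.4],[0,0,0],35],[[0,0,0.15],[0,0,0],35],[[0,0,0],[0,0,0],35],[[0,0,0],[0,0,0],35]]'

```text
time: 47.27
ee_pos: [0.4692, 0.3177, 0.0483]
ee_rot: [0.697, 0.717, 0.001, 0.0]
ft_force: [0.5, -0.8, -1.3]
finger_gap: 0.0495
grasp_force: 30.0
```

step_arm --rows '[[[0,0,0.15],[0,0,0],35],[[0,0,0.12],[0,0,0],35],[[0,0,0],[0,0,0],35],[[0,0,0],[0,0,0],35]]'

```text
time: 47.6
ee_pos: [0.4688, 0.3179, 0.041]
ee_rot: [0.697, 0.717, 0.001, 0.0]
ft_force: [0.5, -0.2, 0.2]
finger_gap: 0.0502
grasp_force: 30.0
```

step_arm --rows '[[[0,0,0],[0,0,0],66],[[0,0,0],[0,0,0],66],[[0,0,0],[0,0,0],66],[[0,0,0],[0,0,0],66],[[0,0,-1],[0,0,0],66],[[0,0,-1],[0,0,0],66],[[0,0,-1],[0,0,0],66],[[0,0,-1],[0,0,0],76],[[0,0,-1],[0,0,0],76],[[0,0,-1],[0,0,0],76],[[0,0,-1],[0,0,0],76],[[0,0,-0.6],[0,0,0],76],[[0,0,0],[0,0,0],76],[[0,0,0],[0,0,0],76]]'

```text
time: 48.77
ee_pos: [0.4684, 0.3177, 0.2304]
ee_rot: [0.697, 0.717, 0.0, 0.0]
ft_force: [0.3, -0.4, -0.6]
finger_gap: 0.0759
grasp_force: 0.0
```

Run:
```python
from plan import *
plan((.596,.115,.235),(.596,.115,.103),psi=1.599)
```

```text
t 48.8 p [0.4684 0.3177 0.2304] psi 1.599 tilt [ 6.e-04  2.e-04 -1.e+00] gap 0.0759 gf 0.0 F [ 0.3 -0.4 -0.6]
turn total units z -0.0
to [0.596 0.115 0.235] units [-8.25  4.87 -0.18] rows 9 each [-0.917  0.542 -0.02 ]
to [0.596 0.115 0.103] units [-0.   -0.    5.28] rows 6 each [-0.    -0.001  0.88 ]
```

step_arm --rows '[[[-0.917,0.542,-0.02],[0,0,0],76],[[-0.917,0.542,-0.02],[0,0,0],76],[[-0.917,0.542,-0.02],[0,0,0],76],[[-0.917,0.542,-0.02],[0,0,0],76],[[-0.917,0.542,-0.02],[0,0,0],76],[[-0.917,0.542,-0.02],[0,0,0],76],[[-0.917,0.542,-0.02],[0,0,0],76],[[-0.917,0.542,-0.02],[0,0,0],76],[[-0.917,0.542,-0.02],[0,0,0],76],[[0,0,0],[0,0,0],76],[[0,0,0],[0,0,0],76]]'

```text
time: 49.68
ee_pos: [0.5961, 0.114, 0.2329]
ee_rot: [0.698, 0.716, -0.001, -0.001]
ft_force: [-1.4, -0.4, 0.4]
finger_gap: 0.0758
grasp_force: 0.0
```

step_arm --rows '[[[0,0,0.88],[0,0,0],76],[[0,0,0.88],[0,0,0],76],[[0,0,0.88],[0,0,0],76],[[0,0,0.88],[0,0,0],76],[[0,0,0.88],[0,0,0],76],[[0,0,0.8],[0,0,0],76],[[0,0,0],[0,0,0],76],[[0,0,0],[0,0,0],35],[[0,0,0],[0,0,0],35],[[0,0,0],[0,0,0],35],[[0,0,0],[0,0,0],35],[[0,0,0],[0,0,0],35],[[0,0,0],[0,0,0],35]]'

```text
time: 50.77
ee_pos: [0.5968, 0.115, 0.1061]
ee_rot: [0.697, 0.717, 0.001, 0.001]
ft_force: [1.6, 0.3, 6.7]
finger_gap: 0.0489
grasp_force: 30.0
```

step_arm --rows '[[[0,0,-0.4],[0,0,0],35],[[0,0,-0.6],[0,0,0],35],[[0,0,-0.8],[0,0,0],35],[[0,0,-1],[0,0,0],35],[[0,0,-1],[0,0,0],35],[[0,0,-1],[0,0,0],35],[[0,0,-0.5],[0,0,0],35],[[0,0,0],[0,0,0],35],[[0,0,0],[0,0,0],35]]'

```text
time: 51.52
ee_pos: [0.5959, 0.1149, 0.2372]
ee_rot: [0.697, 0.717, -0.0, -0.0]
ft_force: [-1.0, -0.5, -2.6]
finger_gap: 0.0485
grasp_force: 30.0
```

Run:
```python
from plan import *
from m import ringfit
q=shot('top');print('C tray',ringfit(q,*proj(q,(.468,.318,.066)),.066,.025,.009))
plan((.569,.313,.235),(.569,.313,.041),psi=1.599)
```

```text
C tray (np.float32(99.39039), np.float64(0.468000000001723), np.float64(0.3174999999927149))
t 51.6 p [0.5956 0.1149 0.2363] psi 1.5988 tilt [-0.0023 -0.     -1.    ] gap 0.0483 gf 30.0 F [ 0.9 -1.  -3.2]
turn total units z -0.002
to [0.569 0.313 0.235] units [ 7.95 -0.84  0.05] rows 8 each [ 0.994 -0.105  0.007]
to [0.569 0.313 0.041] units [-0.    0.02  7.76] rows 8 each [-0.     0.002  0.97 ]
```

step_arm --rows '[[[0.994,-0.105,0],[0,0,0],35],[[0.994,-0.105,0],[0,0,0],35],[[0.994,-0.105,0],[0,0,0],35],[[0.994,-0.105,0],[0,0,0],35],[[0.994,-0.105,0],[0,0,0],35],[[0.994,-0.105,0],[0,0,0],35],[[0.994,-0.105,0],[0,0,0],35],[[0.994,-0.105,0],[0,0,0],35],[[0,0,0],[0,0,0],35],[[0,0,0],[0,0,0],35]]'

```text
time: 52.4
ee_pos: [0.5688, 0.3137, 0.2356]
ee_rot: [0.696, 0.718, -0.002, -0.001]
ft_force: [0.5, -0.1, -2.2]
finger_gap: 0.0489
grasp_force: 30.0
```

step_arm --rows '[[[0,0,1],[0,0,0],35],[[0,0,1],[0,0,0],35],[[0,0,1],[0,0,0],35],[[0,0,1],[0,0,0],35],[[0,0,1],[0,0,0],35],[[0,0,1],[0,0,0],35],[[0,0,1],[0,0,0],35],[[0,0,0.4],[0,0,0],35],[[0,0,0.15],[0,0,0],35],[[0,0,0],[0,0,0],35],[[0,0,0],[0,0,0],35]]'

```text
time: 53.32
ee_pos: [0.5703, 0.3129, 0.0499]
ee_rot: [0.697, 0.717, 0.001, 0.0]
ft_force: [-0.7, -0.2, -1.6]
finger_gap: 0.0485
grasp_force: 30.0
```

step_arm --rows '[[[0,0,0.15],[0,0,0],35],[[0,0,0.12],[0,0,0],35],[[0,0,0],[0,0,0],35],[[0,0,0],[0,0,0],35]]'

```text
time: 53.65
ee_pos: [0.5697, 0.3131, 0.0423]
ee_rot: [0.697, 0.717, 0.0, 0.0]
ft_force: [0.1, 1.0, -1.6]
finger_gap: 0.0485
grasp_force: 30.0
```

step_arm --rows '[[[0,0,0],[0,0,0],66],[[0,0,0],[0,0,0],66],[[0,0,0],[0,0,0],66],[[0,0,0],[0,0,0],66],[[0,0,-1],[0,0,0],66],[[0,0,-1],[0,0,0],66],[[0,0,-1],[0,0,0],66],[[0,0,-1],[0,0,0],66],[[0,0,-1],[0,0,0],66],[[0,0,-1],[0,0,0],60],[[0,0,-1],[0,0,0],60],[[0,0,-0.7],[0,0,0],60]]'

```text
time: 54.65
ee_pos: [0.5698, 0.3132, 0.2372]
ee_rot: [0.697, 0.717, 0.001, 0.001]
ft_force: [-0.9, -0.2, 0.2]
finger_gap: 0.0601
grasp_force: 0.0
```

step_arm --rows '[[[-1,-0.5,0],[0,0,0],60],[[-1,-0.5,0],[0,0,0],60],[[-1,-0.5,0],[0,0,0],60],[[-1,-0.5,0],[0,0,0],60],[[-1,-0.5,0],[0,0,0],60],[[-1,-0.5,0],[0,0,0],60],[[-1,-0.5,0],[0,0,0],60],[[-1,-0.5,0],[0,0,0],60],[[-1,0,0],[0,0,0],60],[[-1,0,0],[0,0,0],60],[[-1,0,0],[0,0,0],60],[[-1,0,0],[0,0,0],60],[[-1,0,0],[0,0,0],60],[[-1,0,0],[0,0,0],60],[[-1,0,0],[0,0,0],60],[[-1,0,0],[0,0,0],60],[[-1,0,0],[0,0,0],60],[[-1,0,0],[0,0,0],60]]'

```text
time: 56.15
ee_pos: [0.4821, -0.1408, 0.2347]
ee_rot: [0.697, 0.717, 0.0, 0.0]
ft_force: [0.7, 0.4, 0.8]
finger_gap: 0.06
grasp_force: 0.0
```

step_arm --rows '[[[0,0,0],[0,0,1],60],[[0,0,0],[0,0,1],60],[[0,0,0],[0,0,1],60],[[0,0,0],[0,0,1],60],[[0,0,0],[0,0,1],60],[[0,0,0],[0,0,1],60],[[0,0,0],[0,0,1],60],[[0,0,0],[0,0,1],60],[[0,0,0],[0,0,1],60],[[0,0,0],[0,0,1],60],[[0,0,0],[0,0,1],60],[[0,0,0],[0,0,1],60],[[0,0,0],[0,0,1],60],[[0,0,0],[0,0,1],60],[[0,0,0],[0,0,1],60],[[0,0,0],[0,0,1],60],[[0,0,0],[0,0,1],60],[[0,0,0],[0,0,1],60]]'

```text
time: 57.65
ee_pos: [0.4823, -0.1396, 0.2347]
ee_rot: [1.0, 0.012, 0.0, 0.0]
ft_force: [0.4, -0.7, 0.7]
finger_gap: 0.06
grasp_force: 0.0
```

Run:
```python
from plan import *
from m import ringfit
q=shot('top');s=shot('side')
for n,X,w in(('C',(.468,.318,.066),.009),('A',(.57,.313,.066),.009),('B',(.441,-.322,.066),.013)):print(n,ringfit(q,*proj(q,X),.066,.025,w))
g=cv2.cvtColor(q['color'],6).astype(float);v,u=np.mgrid[0:384,0:512]
w=np.clip(45-g,0,45)*(np.hypot(u-325,v-154)<10);print('ball',(w*v).sum()/w.sum())
plan((.53,-.183,.245),(.640,-.182,.245),(.640,-.182,.147),psi=.028)
```

```text
C (np.float32(129.80466), np.float64(0.468500000001723), np.float64(0.3159999999927149))
A (np.float32(129.67561), np.float64(0.5684999999997571), np.float64(0.30999999999588673))
B (np.float32(18.61428), np.float64(0.4420000000004087), np.float64(-0.3234999999988966))
ball 152.82511415525113
t 57.8 p [ 0.4823 -0.1395  0.2347] psi 0.0273 tilt [ 2.e-04 -1.e-04 -1.e+00] gap 0.0601 gf 0.0 F [-0.2  0.2  0. ]
turn total units z -0.008
to [ 0.53  -0.183  0.245] units [ 1.86  1.79 -0.41] rows 2 each [ 0.93   0.896 -0.206]
to [ 0.64  -0.182  0.245] units [4.4  0.08 0.  ] rows 5 each [0.88  0.017 0.   ]
to [ 0.64  -0.182  0.147] units [-0.   -0.    3.92] rows 4 each [-0.   -0.    0.98]
```

Sleeves A and C are in the tray. Now the lever.

step_arm --rows '[[[0.93,0.896,-0.2],[0,0,0],60],[[0.93,0.896,-0.2],[0,0,0],60],[[0.9,0.015,0],[0,0,0],60],[[0.9,0.015,0],[0,0,0],60],[[0.9,0.015,0],[0,0,0],60],[[0.9,0.015,0],[0,0,0],60],[[0.9,0.015,0],[0,0,0],60],[[0,0,0],[0,0,0],60],[[0,0,0.98],[0,0,0],60],[[0,0,0.98],[0,0,0],60],[[0,0,0.98],[0,0,0],60],[[0,0,0.98],[0,0,0],60],[[0,0,0],[0,0,0],60],[[0,0,0],[0,0,0],60]]'

```text
time: 58.92
ee_pos: [0.642, -0.1817, 0.1463]
ee_rot: [1.0, 0.015, -0.001, -0.0]
ft_force: [0.6, 0.2, 1.0]
finger_gap: 0.0601
grasp_force: 0.0
```

step_arm --rows '[[[0,0,0],[0,0,0],0],[[0,0,0],[0,0,0],0],[[0,0,0],[0,0,0],0],[[0,0,0],[0,0,0],0],[[0,0,0],[0,0,0],0],[[0,0,0],[0,0,0],0],[[0,0,0],[0,0,0],0]]'

```text
time: 59.5
ee_pos: [0.6427, -0.1811, 0.147]
ee_rot: [1.0, 0.014, 0.0, -0.0]
ft_force: [-0.8, 3.3, 3.4]
finger_gap: 0.0229
grasp_force: 29.7
```

step_arm --rows '[[[-0.356,0,-0.176],[0,0,0],0],[[-0.372,0,-0.148],[0,0,0],0],[[-0.384,0,-0.116],[0,0,0],0],[[-0.392,0,-0.084],[0,0,0],0],[[-0.396,0,-0.048],[0,0,0],0],[[-0.4,0,-0.016],[0,0,0],0],[[-0.4,0,0.016],[0,0,0],0],[[-0.396,0,0.048],[0,0,0],0],[[-0.392,0,0.084],[0,0,0],0],[[-0.384,0,0.116],[0,0,0],0],[[-0.372,0,0.148],[0,0,0],0],[[-0.356,0,0.176],[0,0,0],0],[[0,0,0],[0,0,0],0],[[0,0,0],[0,0,0],0]]'

```text
time: 60.67
ee_pos: [0.5268, -0.184, 0.1466]
ee_rot: [1.0, 0.014, -0.001, -0.001]
ft_force: [-2.1, 5.8, 3.7]
finger_gap: 0.0236
grasp_force: 29.4
```

step_arm --rows '[[[-0.1,0,0.04],[0,0,0],0],[[-0.06,0,0.02],[0,0,0],0],[[0,0,0],[0,0,0],0],[[0,0,0],[0,0,0],0]]'

```text
time: 61.0
ee_pos: [0.5252, -0.1842, 0.1458]
ee_rot: [1.0, 0.014, 0.002, -0.0]
ft_force: [7.5, 7.7, 2.3]
finger_gap: 0.0236
grasp_force: 29.5
```

step_arm --rows '[[[-0.12,0,0.06],[0,0,0],0],[[0,0,0],[0,0,0],0],[[0,0,0],[0,0,0],0]]'

```text
time: 61.25
ee_pos: [0.5248, -0.1843, 0.1455]
ee_rot: [1.0, 0.014, 0.006, 0.0]
ft_force: [19.2, 11.1, 5.7]
finger_gap: 0.0235
grasp_force: 29.2
```

At the stop. I'll release, rise and check.

step_arm --rows '[[[0,0,0],[0,0,0],60],[[0,0,0],[0,0,0],60],[[0,0,0],[0,0,0],60],[[0,0,0],[0,0,0],60],[[0,0,0],[0,0,0],60],[[0,0,-1],[0,0,0],60],[[0,0,-1],[0,0,0],60],[[0,0,-1],[0,0,0],60],[[0,0,-1],[0,0,0],60],[[-1,-1,-0.5],[0,0,0],60],[[-1,-1,0],[0,0,0],60],[[-1,-1,0],[0,0,0],60],[[-1,-1,0],[0,0,0],60],[[0,-1,0],[0,0,0],60],[[0,0,0],[0,0,0],60],[[0,0,0],[0,0,0],60]]'

```text
time: 62.58
ee_pos: [0.4171, -0.0627, 0.2564]
ee_rot: [1.0, 0.015, 0.0, 0.0]
ft_force: [0.3, -0.8, 0.2]
finger_gap: 0.0599
grasp_force: 0.0
```

Run:
```python
from plan import *
from m import ringfit
q=shot('top');s=shot('side')
for n,X,w in(('C',(.468,.318,.066),.009),('A',(.57,.313,.066),.009),('B',(.441,-.322,.066),.013)):print(n,ringfit(q,*proj(q,X),.066,.025,w))
g=cv2.cvtColor(q['color'],6).astype(float);v,u=np.mgrid[0:384,0:512]
w=np.clip(45-g,0,45)*(np.hypot(u-324,v-200)<9);print('ball',(w*v).sum()/w.sum(),proj(q,(.5833-.0575,-.181,.165)),proj(q,(.5833-.12*np.sin(.4),-.181,.17)))
cv2.imwrite('pics/z.png',np.hstack([cv2.resize(q['color'],(400,300)),cv2.resize(s['color'],(400,300))]))
```

```text
C (np.float32(131.41806), np.float64(0.468500000001723), np.float64(0.3159999999927149))
A (np.float32(130.71658), np.float64(0.5684999999997571), np.float64(0.30999999999588673))
B (np.float32(81.24019), np.float64(0.4420000000004087), np.float64(-0.3239999999988966))
ball 199.34397163120568 [323.8990509 200.0670587] [324.35938155 195.54206764]
```

View pics/z.png

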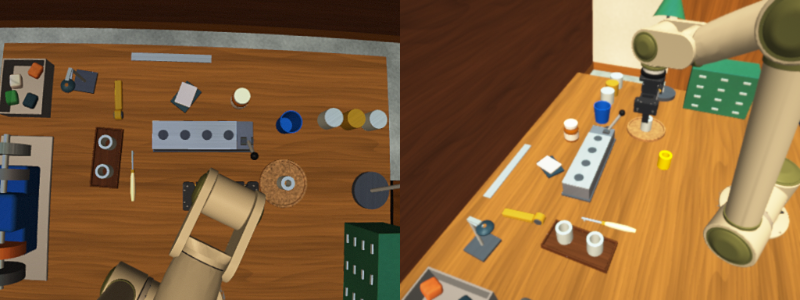

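The final pictures show both large-bore sleeves in the tray, the small-bore one on the cork pad, the lever forward and the pins sunk. Nothing else has moved and the gripper touches nothing.

```bash
python3 -c "
from bench import order
print(order.job_done())"
```

```text
the job is handed in; nothing more can be done
None
```

I handed the job in: the two sleeves that reached the deck are in the teak tray, the one that stopped on the step is on the cork pad, and the lever is forward with the pins sunk; seating the first sleeve pushed the pins partly down (about 0.77), so the others went on at that height and I swung the lever back to the stop with all three standing before sorting them.

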